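# Angle a timber length past the post into the stock bay

## Task

Push the long piece of timber across the bench into the stock bay: it does not fit straight in because of the steel post, so push one end in behind the post first and then the other end, until the whole piece lies between the two end cheeks, behind the post and flat against the back board. Only push it, never lift or tip it off the bench top, and leave the other things on the bench where they are.

Things in the scene. Friction and masses are not known exactly. Their poses are not given: they have to be found in the camera images.
- timber: Loose length of pale planed timber, 220 mm long, 36 mm wide, 36 mm tall, about 0.15 kg, lying on the bench between the robot and the bay. Origin at the centre of its underside; y along its length, x across it (roughly away from the robot at the start), z up. It slides with ordinary wood-on-bench friction.
- bay: Stock bay fixed to the bench: dark wood back board (300 x 20 mm) and two end cheeks, all 45 mm tall, open to the robot, no floor but the bench. Origin: bench level, middle of the foot of the board's robot-side face. x square to the board, into it; y along it, left; z up. Cheeks 20 mm thick, inner faces at y = +-130 mm (260 mm clear), from the board out to x = -80 mm.
- post: Upright steel post, 20 mm diameter, 58 mm tall, fixed to the bench at the bay's open side, about 72 mm left or right of the bay's middle (varies), axis about 71 mm in front of the back board: some 60 mm free between them. Origin on its axis at bench level. At the mirrored place is only a dark flush plug, 22 mm across, which things slide over freely.
- spray_can: Grey spray can, 54 mm in diameter, 140 mm tall, standing beyond the left end of the back board; origin at the centre of its base. Leave it alone.
- screw_jar: Glass jar with a steel lid, 56 mm in diameter, 60 mm tall, standing beside the bay's left cheek; origin at the centre of its base. Leave it alone.
- tape_roll: Roll of paper tape lying flat, 90 mm in diameter, 25 mm tall, beside the bay's right cheek; origin at the centre of its underside. Leave it alone.
- screwdriver: Black-handled screwdriver, 200 mm long, lying behind the back board; origin under its middle, x along it. Leave it alone.
- offcut: Short pale wood offcut, 70 x 45 x 36 mm tall, to the left of the work; origin at the centre of its underside. Leave it alone.
- mug: White mug, 76 mm in diameter, 85 mm tall, to the right of the work; origin at the centre of its base. Leave it alone.
- paint_can: Steel paint can, 100 mm in diameter, 110 mm tall, at the far left; origin at the centre of its base. Leave it alone.
Mind the look-alikes: they are no part of the job. There is more than one size of the timber; the job needs the middle-sized.

How it is judged:
At the end, for the whole second after the job is handed in: The timber lies still and flat on the bench in the bay, behind the post: its middle 12 to 28 mm in front of the back board (18 when touching), within 25 mm of the bay middle along the board, and parallel to the board within 0.08 rad (x of timber in the frame of bay between -0.028 and -0.012 m and y of timber in the frame of bay between -0.025 and 0.025 m and angle between the y axis of timber and the y axis of bay, either way round below 0.08 rad and height (world z) of timber between -0.004 and 0.004 m and angle between timber's own z axis and vertical below 0.05 rad and linear speed of timber below 0.01 m/s and angular speed of timber below 0.05 rad/s).
It fails at once if the timber is lifted off the bench top (height (world z) of timber above 0.012 m).
It fails at once if the timber is tipped (angle between timber's own z axis and vertical above 0.2 rad).
It fails at once if one of the other things on the bench is moved by more than 30 mm (distance of any of spray_can, screw_jar, tape_roll, screwdriver, offcut, mug, paint_can from where it was at the start of the episode above 0.03 m).
It also fails if it takes over 72 s, if anything falls off the work surface, if the arm or the gripper's body presses on something with over 40 N, if the wrist force passes 120 N, or if a joint passes its speed limit or range.

## Robot

A 6-joint arm with a two-finger parallel gripper is mounted at the origin on the work surface. World frame = base frame: x ahead of the robot, y to its left, z up, the work surface at z = 0. Lengths are in m, angles in rad, forces in N, time in s.
With the tool pointing down it reaches from about 0.35 to 1 m from the base axis. Payload 7.1 kg.
Tool frame: the origin (TCP) lies midway between the tips of the shut fingers; the grasp point (between the pads) lies 19 mm behind it; z points along the fingers, y is the direction in which the jaws open and shut (so a half turn about z gives the same grasp; the last joint's range is limited). The gripper opens to 85 mm and grips with 20 to 120 N. Pads are 22 mm wide; open, the fingers measure 114 mm over their backs; the gripper's body (76 mm by 85 mm) begins 54 mm behind the grasp point. The pads swing forward as they close: fully open they stand 13 mm farther back than shut.
Start: joints at [-1.269, 0.423, 1.63, -0, 1.089, -0.019], TCP at [0.197, -0.593, 0.207] pointing down, gripper open.
Joint ranges: [-3, 3], [-0.9, 2.11], [0.09, 2.58], [-1.31, 4.45], [0.11, 2.69], [-2.54, 2.54]. Speed limits (rad/s): [2.39, 2.39, 3.01, 3.14, 3.14, 3.14].

## Interface

Orientations are given as a unit quaternion [w, x, y, z].
In Python, from rig import ctrl, optics, ticket gives the robot as it stands.
- The arm moves only by the shell command python3 -m creep 'ROWS' [FORCE]. ROWS is JSON, a list of rows, each a list of 3 entries, a list of its own where there are three numbers: the gripper command: -1 is fully open, 1 is shut, values between are in proportion, then the shift along the tool's x, y, z each as a share of 0.1 m, from -1 to 1, then the turn about the tool's z as a share of 90 degrees, from -1 to 1. A call has 1 to 20 rows; each row is the pose to reach, as a shift and turn from the pose commanded when the call began, along the tool's axes at that moment; what a row does not reach only later rows make up. A row lasts 1/12 s, in which the tool goes at most 41.7 mm and 7.16 degrees, less where a joint would pass 70% of its speed; a pose out of reach is approached as far as the arm can. A call with a number of a shift or a turn outside -1 to 1 is refused whole. A call with a gripper value outside its range is refused whole. The fingers move at their own pace and stop on an object; FORCE is the grip in N (left out, the last holds). Time passes only in rows, so rows that repeat a pose let the fingers close. It gives the time, the measured TCP pose, the force and the opening at its end, in the units of the state.
- ctrl.observe(): the state, without advancing time (a new reading comes with each control period).
- optics.read_camera(name): name is "side" or "top" or "wrist"; returns (picture, depth): 480x640x3 uint8, blue, green, red; 480x640 float32, m along the optical axis (not along the pixel's ray), 0 where there is no reading.
- optics.get_calibration(name): a dict with "vertical_fov" (degrees; the focal length in pixels is half the picture's height over the tangent of half this angle, whatever the lens; pixels are square), "cx", "cy" (the principal point, pixels), "k1" (the pictures are not rectified: a ray, as slopes to the right and down, at radius r is drawn at 1 + k1 r^2 times it, then the intrinsics apply), "R" (3x3) and "t" (3): a world point X has camera coordinates R X + t. Camera axes: x right, y down, z forward; pixel columns grow to the right and rows downward; lengths in m; the calibration is good to about 2 mm. A picture is of the moment at which its call begins: read the wrist's pose just before it. get_calibration takes no time and is no camera call; for the wrist camera it gives the pose at the moment of the call.
- ticket.sign_off(): hands the job in, once; it reports no verdict.
Trained networks look in the newest picture that a camera, given by its name, has taken for a name from the list of things; names that differ only in an ending like _2 or _b are one class to them, and where a whole thing is asked for, a point or a joint stands for the part that bears it (a point fixed in the world has none). Each returns a list of dicts, best first, with "confidence" (0 to 1); they miss things now and then, are a little off and sometimes report something else, mostly with a low value. They report only what shows in the picture. A call takes as long as a camera call. They do not tell look-alikes from the thing itself.
- optics.regions_of(target, camera): "mask" (480x640 bool, what is visible of it).
- optics.pinpoint(target, camera): "at" ([x, y, z] in m, in the coordinates of the camera as it stood for that picture, good to about 4 mm: a listed point, or the origin of a listed thing).
The state is a dict: "t": time; "joint_pos": joint angles; "qd": joint speeds; "joint_torque": joint torques, N m; "tool_pos": TCP position; "tool_rot": TCP orientation; "wrist_force": force on the tool from outside, world axes, zero at the start; "torque": the same for the moment, N m; "opening": finger opening in m.
Only numpy, scipy, OpenCV 4.12 (cv2) and the standard library are available. Lean on these libraries where they do the work, as an engineer would, in place of code of your own. Each camera call takes 0.05 s, during which the arm holds its last target.

## Working session

There is one attempt and no reset: what is moved stays moved. The work goes in short steps, Python scripts to look and compute and a shell command to move; the robot and the scene stay as the last step left them, time stands still between calls to the robot, and variables do not carry over. Pictures are saved under pics/ and viewed, and the job is handed in when it is done.

```bash
ls; mkdir -p pics
python3 - <<'E'
from rig import ctrl, optics
import cv2
print(ctrl.observe())
for n in ("top","side"):
    p,d=optics.read_camera(n); cv2.imwrite(f"pics/{n}0.png",p)
    c=optics.get_calibration(n); print(n,c)
E
```

```text
pics
{'t': 0.0, 'joint_pos': array([-1.26902115e+00,  4.23863395e-01,  1.63073194e+00,  3.83010753e-05,
        1.08857202e+00, -1.90103770e-02]), 'qd': array([ 0.00014721,  0.00082729,  0.00048712,  0.00165029,  0.00159309,
       -0.00096636]), 'joint_torque': array([ 1.23939612e-03, -5.57381094e+01, -2.81739807e+01, -1.04189880e-04,
        7.41803757e-03, -2.58225680e-05]), 'tool_pos': array([ 0.19691973, -0.59253266,  0.20641515]), 'tool_rot': array([-7.81885798e-04,  9.87165745e-01,  1.59697123e-01, -9.41567397e-05]), 'wrist_force': array([-0.47045275,  0.33234718,  0.25115512]), 'torque': array([-0.03526381, -0.02894263,  0.05156268]), 'opening': 0.08555140553759627}
top {'vertical_fov': 53.441739173911984, 'cx': 323.73139569288685, 'cy': 240.9284872897605, 'k1': -0.06770992330738941, 'R': array([[-0.0096012 , -0.99971132, -0.02202487],
       [-0.98991514,  0.0126157 , -0.14109879],
       [ 0.14133592,  0.02044804, -0.98975049]]), 't': array([0.00283611, 0.4839932 , 1.11377974])}
side {'vertical_fov': 43.64075620249261, 'cx': 318.30388199826444, 'cy': 242.89998214667352, 'k1': -0.04843870296113244, 'R': array([[-0.82730876, -0.56149665, -0.0167846 ],
       [-0.41933213,  0.63717402, -0.64666052],
       [ 0.37379243, -0.52794959, -0.76259324]]), 't': array([0.42010105, 0.23049216, 1.58115624])}
```

View pics/top0.png

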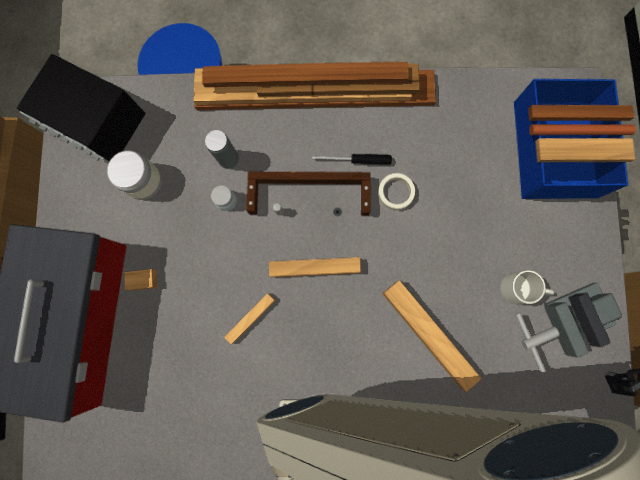

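View pics/side0.png

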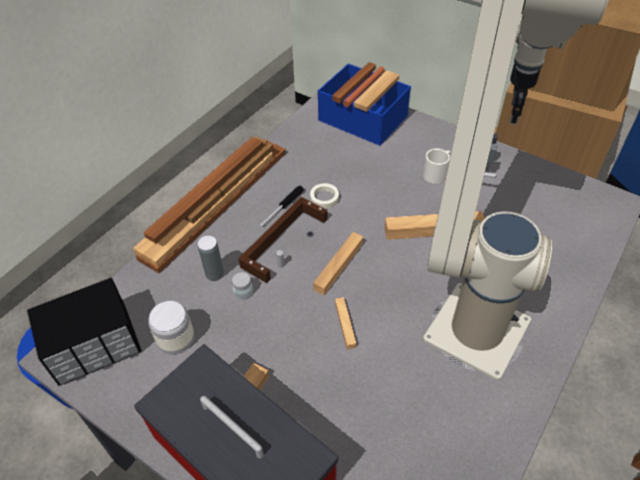

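The top view shows the bay at columns 248–370, with its post on the left at (277,208) and the plug at (337,211). Three timbers are visible: small (250,318), middle (315,267) and large (432,335). I'll measure them next.

```bash
cat > h.py <<'E'
import numpy as np, cv2
from rig import ctrl, optics
def K(c):
    f=240/np.tan(np.radians(c["vertical_fov"]/2)); return np.array([[f,0,c["cx"]],[0,f,c["cy"]],[0,0,1]])
def p2w(c,px,z):
    px=np.asarray(px,float).reshape(-1,2); f=K(c)[0,0]
    d=(px-[c["cx"],c["cy"]])/f
    u=d.copy()
    for _ in range(20): u=d/(1+c["k1"]*(u**2).sum(1,keepdims=True))
    R=np.array(c["R"]);t=np.array(c["t"])
    ray=np.c_[u,np.ones(len(u))]@R; o=-R.T@t
    s=(z-o[2])/ray[:,2]
    return o+ray*s[:,None]
def w2p(c,X):
    X=np.atleast_2d(X)@np.array(c["R"]).T+c["t"]; u=X[:,:2]/X[:,2:]
    return u*(1+c["k1"]*(u**2).sum(1,keepdims=True))*K(c)[0,0]+[c["cx"],c["cy"]]
def w_of(c,a): return np.array(c["R"]).T@(np.array(a)-c["t"])
def depthpts(c,d,mask):
    v,u=np.nonzero(mask&(d>0)); f=K(c)[0,0]
    s=(np.c_[u,v]-[c["cx"],c["cy"]])/f; q=s.copy()
    for _ in range(20): q=s/(1+c["k1"]*(q**2).sum(1,keepdims=True))
    z=d[v,u]; P=np.c_[q*z[:,None],z]
    return (P-c["t"])@np.array(c["R"])
def toprect(c,d,mask,zlo=.028,zhi=.044):
    P=depthpts(c,d,mask); P=P[(P[:,2]>zlo)&(P[:,2]<zhi)]
    r=cv2.minAreaRect((P[:,:2]*1000).astype(np.float32)); b=cv2.boxPoints(r)
    e=b[1]-b[0]; e2=b[2]-b[1]
    if np.linalg.norm(e2)>np.linalg.norm(e): e=e2
    if e[1]<0:e=-e
    return r, np.median(P[:,2]), np.degrees(np.arctan2(-e[0],e[1])), len(P)
E
python3 - <<'E'
from h import *
for n in ("top","side"):
    p,d=optics.read_camera(n); c=optics.get_calibration(n)
    for t in ("timber","bay","post","offcut"):
        for r in optics.pinpoint(t,n)[:4]: print(n,t,round(r["confidence"],2),w_of(c,r["at"]).round(4))
    for r in optics.regions_of("timber",n)[:4]:
        print(n,"mask",round(r["confidence"],2),toprect(c,d,r["mask"]))
    if n=="top":
        print("cheek/board corners", p2w(c,[[258,184],[361,184],[258,214],[361,214]],.045).round(4), p2w(c,[[277,208]],.058), p2w(c,[[337,211]],0))
        big=cv2.resize(p[150:300,210:410],None,fx=4,fy=4,interpolation=cv2.INTER_CUBIC);cv2.imwrite("pics/z0.png",big)
E
```

```text
top timber 0.75 [0.4202 0.0231 0.0011]
top timber 0.66 [0.3035 0.178  0.0028]
top timber 0.64 [ 6.962e-01 -7.550e-02 -5.000e-04]
top timber 0.56 [ 0.2538 -0.2534 -0.0008]
top bay 0.56 [ 0.6355  0.0301 -0.0026]
top post 0.44 [ 0.5628  0.1033 -0.0025]
top post 0.25 [ 0.6988 -0.078  -0.0009]
top offcut 0.78 [ 3.944e-01  4.486e-01 -1.000e-04]
top mask 0.79 (((259.9346923828125, -250.03199768066406), (291.3181457519531, 49.52306365966797), 38.37786865234375), np.float64(0.0416391746901181), np.float32(-51.62213), 170)
top mask 0.69 (((423.734375, 21.817520141601562), (36.36738586425781, 220.1515655517578), 2.0978291034698486), np.float64(0.03575502938981695), np.float32(2.09783), 1384)
top mask 0.56 (((286.4088439941406, 190.97976684570312), (20.152732849121094, 104.37310791015625), 49.514137268066406), np.float64(0.029119105120088352), np.float32(49.51414), 13)
cheek/board corners [[ 0.6248  0.1563  0.045 ]
 [ 0.6208 -0.0946  0.045 ]
 [ 0.5502  0.1554  0.045 ]
 [ 0.5467 -0.093   0.045 ]] [[0.56150482 0.10784838 0.058     ]] [[ 0.56413208 -0.03579758  0.        ]]
side timber 0.69 [ 0.2964  0.1774 -0.001 ]
side timber 0.58 [ 0.2595 -0.2533 -0.0029]
side bay 0.95 [ 6.34e-01  3.68e-02 -4.00e-04]
side post 0.56 [ 0.5652  0.1113 -0.0027]
side offcut 0.74 [ 0.3953  0.4495 -0.0032]
side mask 0.83 (((298.0238037109375, 182.87554931640625), (22.3283748626709, 139.0522918701172), 45.26106643676758), np.float64(0.029836355808175508), np.float32(45.26106), 30)
side mask 0.65 (((421.3050842285156, 22.945083618164062), (39.8306770324707, 222.03390502929688), 2.4815585613250732), np.float64(0.03546369206004293), np.float32(2.4815588), 793)
side mask 0.28 (((584.6307983398438, 252.58685302734375), (53.17639923095703, 30.660329818725586), 49.6104736328125), np.float64(0.03367532688703502), np.float32(-40.389507), 84)
```

View pics/z0.png

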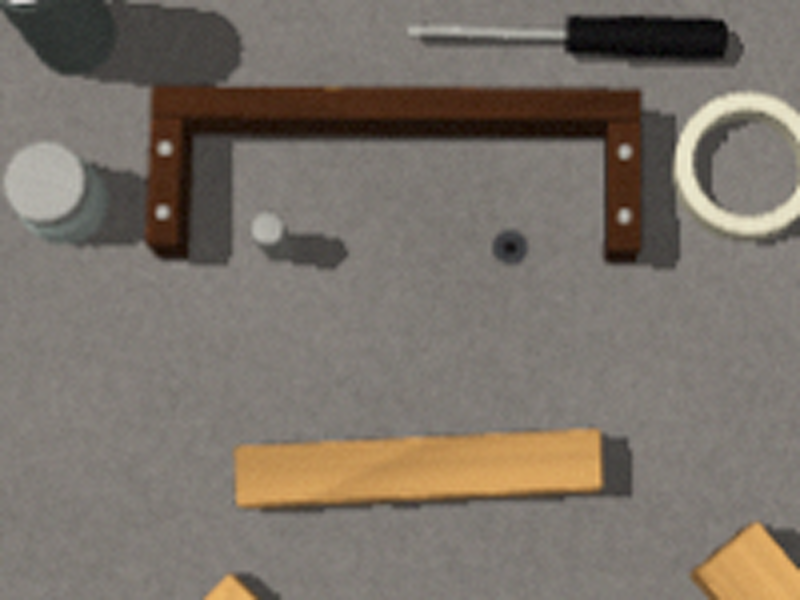

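Run:
```python
from h import *
c=optics.get_calibration("top"); s=optics.get_calibration("side")
for n in ("top","side"):
    p,d=optics.read_camera(n); c=optics.get_calibration(n)
    for r in optics.regions_of("bay",n)[:1]: print(n,r["confidence"],toprect(c,d,r["mask"],.038,.052))
    for r in optics.regions_of("post",n)[:2]:
        P=depthpts(c,d,r["mask"]);P=P[P[:,2]>.052];print("post",r["confidence"],len(P),P.mean(0) if len(P) else 0)
        v,u=np.nonzero(r["mask"]);print(u.mean(),v.mean(),u.min(),u.max(),v.min(),v.max())
c=optics.get_calibration("top")
px=lambda a:np.array(a)/4+[209.6,149.6]
print(p2w(c,px([[188,120],[606,124],[186,244],[607,248],[152,88],[640,90]]),.045).round(4))
print("post",p2w(c,px([[267,229]]),.058).round(4),"plug",p2w(c,px([[510,247]]),0).round(4))
```

```text
top 0.85 (((605.6467895507812, 35.81489562988281), (299.4103698730469, 98.408447265625), 88.5076904296875), np.float64(0.04423765923593824), np.float32(-1.4923114), 1510)
post 0.64 49 [0.56498087 0.10936301 0.05817068]
277.3703703703704 208.44444444444446 273 282 203 214
side 0.92 (((605.3873291015625, 36.005149841308594), (303.13525390625, 106.20249938964844), 88.5748062133789), np.float64(0.04463779948451364), np.float32(-1.425202), 859)
post 0.64 33 [0.56329032 0.11100402 0.05812096]
280.1588785046729 257.8785046728972 277 284 250 266
[[ 0.636   0.1599  0.045 ]
 [ 0.6293 -0.095   0.045 ]
 [ 0.5587  0.1601  0.045 ]
 [ 0.5525 -0.0939  0.045 ]
 [ 0.6566  0.1823  0.045 ]
 [ 0.6504 -0.1161  0.045 ]]
post [[0.5643 0.1094 0.058 ]] plug [[ 0.5632 -0.036   0.    ]]
```

```bash
cat >> h.py <<'E'
BO=np.array([.6356,.0351]); BY=np.radians(-1.5)
def rot(a): return np.array([[np.cos(a),-np.sin(a)],[np.sin(a),np.cos(a)]])
def b2w(p): return BO+rot(BY)@np.array(p)
def w2b(p): return rot(BY).T@(np.array(p)-BO)
def tool():
    s=ctrl.observe(); w,x,y,z=s["tool_rot"]
    yaw=np.arctan2(2*(x*y+w*z),1-2*(y*y+z*z)); return s,s["tool_pos"],yaw
def go(x,y,z,yawdeg):
    s,p,yaw=tool(); d=np.array([x,y])-p[:2]; l=rot(yaw).T@d
    sh=np.array([l[0],-l[1],p[2]-z])/.1
    print("t %.2f tcp"%s["t"],p.round(4),"yaw %.1f"%np.degrees(yaw),"-> shares",sh.round(3),"turn %.3f"%((np.degrees(yaw)-yawdeg)/90))
def timber(n="top",quiet=False,near=None):
    p,d=optics.read_camera(n); c=optics.get_calibration(n); best=None
    for r in optics.regions_of("timber",n):
        try: R=toprect(c,d,r["mask"])
        except Exception: continue
        sz=sorted(R[0][1]); C=np.array(R[0][0])/1000
        a=R[2]-np.degrees(BY); b=w2b(C)*1000
        if not quiet: print(n,"conf %.2f"%r["confidence"],"size",np.round(sz,0),"world",C.round(4),"yaw %.1f"%R[2],"| bay mm",b.round(1),"ang %.1f"%a,R[3])
    return p
E
python3 - <<'E'
from h import *
go(.3802,.05,.1,2.1)
E
```

```text
t 1.00 tcp [ 0.1971 -0.5931  0.2072] yaw 18.4 -> shares [ 3.765 -5.526  1.072] turn 0.181
```

```bash
for i in 1; do python3 -m creep '[[-1,[0.63,-0.92,0],0.18],[-1,[0.63,-0.92,0],0.18],[-1,[0.63,-0.92,0],0.18],[-1,[0.63,-0.92,0],0.18]]'; done
python3 - <<'E'
from h import *
go(.3802,.05,.2,2.1)
E
```

```text
t: 1.33
tool_pos: [0.2282, -0.4807, 0.2067]
tool_rot: [-0.002, 1.0, 0.019, -0.0]
wrist_force: [-0.6, -0.4, 0.1]
opening: 0.0851
t 1.33 tcp [ 0.2282 -0.4807  0.2067] yaw 2.2 -> shares [ 1.72  -5.245  0.067] turn 0.001
```

```bash
python3 -m creep '[[-1,[0.34,-1,0],0],[-1,[0.34,-1,0],0],[-1,[0.34,-1,0],0]]' >/dev/null; python3 -m creep '[[-1,[0.34,-1,0],0],[-1,[0.34,-1,0],0],[-1,[0.34,-1,0],0]]'>/dev/null;  python3 -m creep '[[-1,[0.34,-1,0],0],[-1,[0.34,-1,0],0],[-1,[0.34,-1,0],0]]'>/dev/null;  python3 -m creep '[[-1,[0.34,-1,0],0],[-1,[0.34,-1,0],0],[-1,[0.34,-1,0],0]]'
python3 - <<'E'
from h import *
go(.3802,.05,.05,2.1)
E
```

```text
t: 2.33
tool_pos: [0.3494, -0.0785, 0.2077]
tool_rot: [-0.0, 1.0, 0.02, 0.001]
wrist_force: [0.1, -0.0, -0.6]
opening: 0.0852
t 2.33 tcp [ 0.3494 -0.0785  0.2077] yaw 2.2 -> shares [ 0.358 -1.272  1.577] turn 0.002
```

```bash
python3 -m creep '[[-1,[0.3,-0.9,0.4],0],[-1,[0.3,-0.9,0.8],0],[-1,[0.3,-0.9,1],0],[-1,[0.3,-0.9,1],0],[-1,[0.3,-0.9,1],0],[-1,[0.3,-0.9,1],0]]'
python3 - <<'E'
from h import *
go(.3802,.05,.008,2.1)
p=timber(); cv2.imwrite("pics/a1.png",p)
p,d=optics.read_camera("side"); cv2.imwrite("pics/s1.png",p)
E
```

```text
t: 2.83
tool_pos: [0.3749, 0.0102, 0.1069]
tool_rot: [0.0, 1.0, 0.02, -0.001]
wrist_force: [0.9, 0.5, 0.8]
opening: 0.0853
t 2.83 tcp [0.3749 0.0102 0.1069] yaw 2.3 -> shares [ 0.069 -0.396  0.989] turn 0.002
top conf 0.79 size [ 13. 105.] world [0.2891 0.1892] yaw 47.4 | bay mm [-350.4  145. ] ang 48.9 8
top conf 0.59 size [ 50. 297.] world [ 0.2579 -0.2521] yaw -51.9 | bay mm [-370.  -296.9] ang -50.4 150
```

View pics/s1.png

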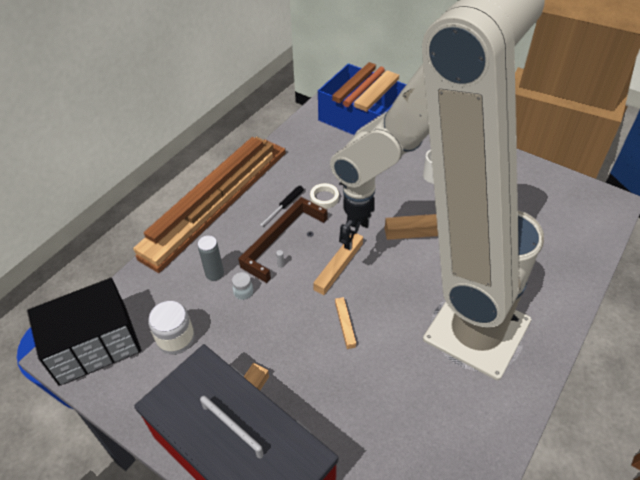

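View pics/a1.png

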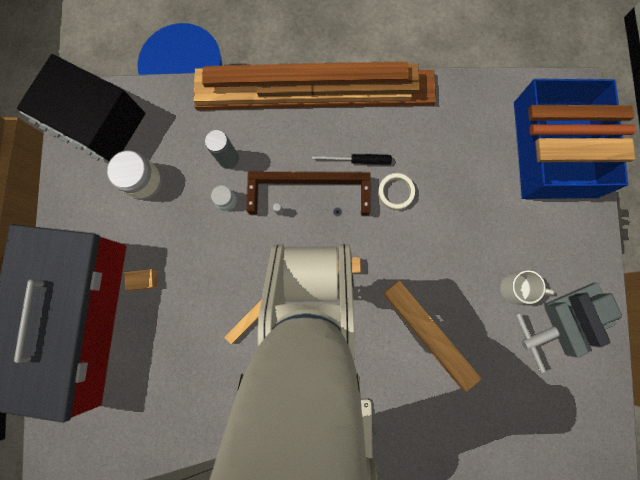

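```bash
python3 -m creep '[[-1,[0.05,-0.4,0],0],[-1,[0.05,-0.4,0.3],0],[-1,[0.05,-0.4,0.6],0],[-1,[0.05,-0.4,0.9],0],[-1,[0.05,-0.4,1],0],[-1,[0.05,-0.4,1],0],[-1,[0.05,-0.4,1],0]]'
python3 - <<'E'
from h import *
go(.3802,.05,.002,2.1)
p=timber("side"); cv2.imwrite("pics/s2.png",p[150:350,230:450].repeat(3,0).repeat(3,1))
E
```

```text
t: 3.57
tool_pos: [0.3793, 0.0496, 0.0079]
tool_rot: [-0.0, 1.0, 0.018, 0.0]
wrist_force: [0.1, 0.9, 0.1]
opening: 0.0851
t 3.57 tcp [0.3793 0.0496 0.0079] yaw 2.1 -> shares [ 0.009 -0.003  0.059] turn 0.000
side conf 0.89 size [39. 84.] world [0.4191 0.0931] yaw 1.9 | bay mm [-217.9   52.3] ang 3.4 252
side conf 0.68 size [60. 91.] world [ 0.3386 -0.1885] yaw -49.0 | bay mm [-291.  -231.3] ang -47.5 158
side conf 0.63 size [ 18. 144.] world [0.2994 0.1823] yaw 45.9 | bay mm [-340.   138.4] ang 47.4 34
```

View pics/s2.png

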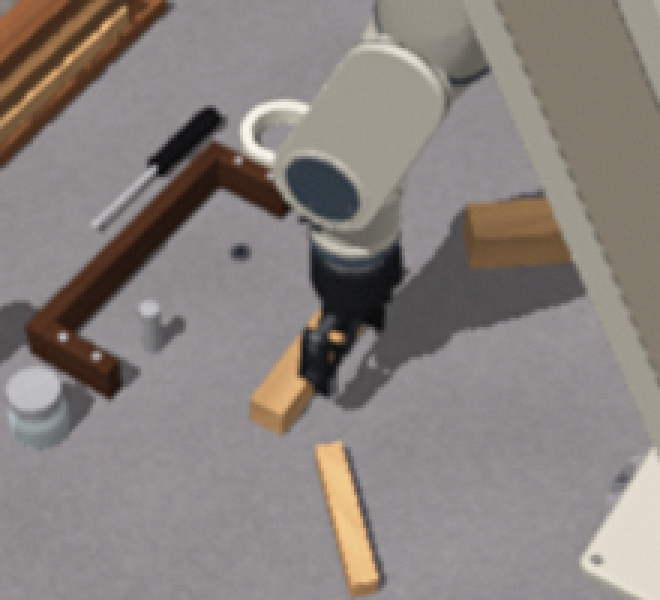

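```bash
python3 -m creep '[[-1,[0.07,0,0.08],0],[-1,[0.14,0,0.08],0],[-1,[0.20,0,0.08],0.028],[-1,[0.26,-0.01,0.08],0.056],[-1,[0.32,-0.02,0.08],0.083],[-1,[0.38,-0.03,0.08],0.111],[-1,[0.44,-0.03,0.08],0.139],[-1,[0.50,-0.03,0.08],0.167],[-1,[0.56,-0.02,0.08],0.194],[-1,[0.62,-0.02,0.08],0.222],[-1,[0.62,-0.02,0.08],0.222]]'
python3 - <<'E'
from h import *
go(.3802,.05,.002,2.1)
p=timber("side"); cv2.imwrite("pics/s3.png",p[150:350,230:450].repeat(3,0).repeat(3,1))
p=timber("top"); cv2.imwrite("pics/t3.png",p[150:350,210:410].repeat(3,0).repeat(3,1))
E
```

```text
t: 4.58
tool_pos: [0.4433, 0.0547, -0.0002]
tool_rot: [-0.0, 0.988, -0.156, 0.002]
wrist_force: [1.3, 0.1, -0.2]
opening: 0.0854
t 4.58 tcp [ 4.433e-01  5.470e-02 -2.000e-04] yaw -17.9 -> shares [-0.586  0.239 -0.022] turn -0.222
side conf 0.87 size [57. 78.] world [ 0.3429 -0.1835] yaw -49.6 | bay mm [-286.9 -226.2] ang -48.1 133
side conf 0.75 size [ 40. 225.] world [0.4212 0.0218] yaw 1.5 | bay mm [-214.   -18.9] ang 3.0 736
side conf 0.75 size [ 22. 137.] world [0.298  0.1807] yaw 46.9 | bay mm [-341.3  136.7] ang 48.4 39
top conf 0.94 size [36. 69.] world [ 0.4262 -0.0535] yaw 3.1 | bay mm [-207.   -94.1] ang 4.6 416
top conf 0.93 size [ 50. 295.] world [ 0.2588 -0.2513] yaw -51.4 | bay mm [-369.2 -296.2] ang -49.9 176
```

View pics/s3.png

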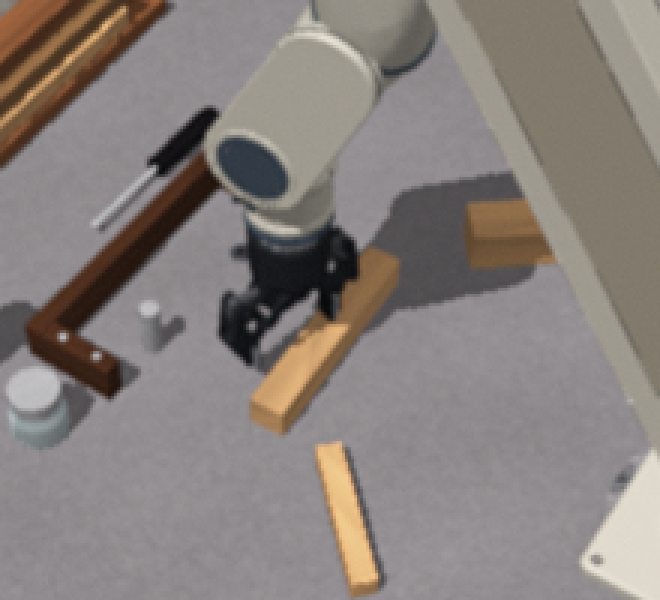

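View pics/t3.png

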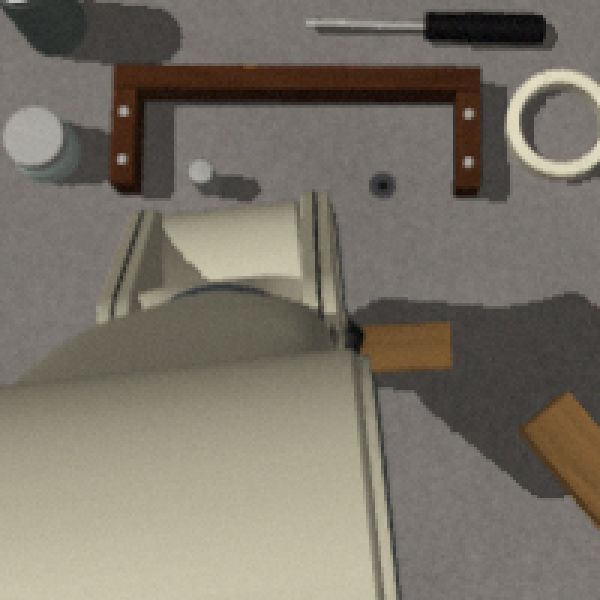

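Run:
```python
from h import *
s,p,yaw=tool()
c=optics.get_calibration("side")
im,d=optics.read_camera("side")
yv=np.array([np.sin(yaw),-np.cos(yaw),0])
pts=[p]+[p+yv*k+[0,0,h] for k in(-.05,.05) for h in (.013,.04)]
for q,col in zip(w2p(c,pts),[(0,0,255)]+[(0,255,0)]*4): cv2.circle(im,tuple(int(round(v)) for v in q),1,col,-1)
cv2.imwrite("pics/s4.png",cv2.resize(im[210:310,290:410],None,fx=6,fy=6,interpolation=cv2.INTER_NEAREST))
# depth points near gripper
m=np.zeros(d.shape,bool); m[210:310,290:350]=1
P=depthpts(c,d,m)
L=(P[:,:2]-p[:2])@rot(yaw); k=(np.abs(L[:,0])<.05)&(np.abs(L[:,1])<.075)&(P[:,2]>.006)&(P[:,2]<.11)
Q=np.c_[L[k],P[k,2]]
for side in(1,-1):
    q=Q[(side*Q[:,1]>.03)]
    for lo in np.arange(0,.11,.01):
        z=q[(q[:,2]>lo)&(q[:,2]<lo+.01)]
        if len(z): print(side,round(lo,3),len(z),(z[:,:2].min(0)*1000).round(),(z[:,:2].max(0)*1000).round())
w,dw=optics.read_camera("wrist"); cv2.imwrite("pics/w4.png",w)
```

```text
1 0.0 17 [-48.  46.] [50. 72.]
1 0.01 15 [-49.  32.] [-30.  71.]
1 0.02 16 [-50.  31.] [-27.  71.]
1 0.03 121 [-50.  30.] [-7. 73.]
1 0.04 21 [-48.  31.] [ 6. 54.]
1 0.05 15 [-12.  44.] [ 7. 58.]
1 0.06 12 [-12.  42.] [ 2. 57.]
1 0.07 10 [-11.  43.] [-3. 55.]
1 0.08 37 [-15.  37.] [12. 73.]
1 0.09 49 [-17.  32.] [12. 74.]
1 0.1 50 [-21.  31.] [13. 73.]
-1 0.0 7 [-27. -71.] [ 44. -31.]
-1 0.01 21 [-30. -73.] [ 29. -31.]
-1 0.02 20 [-29. -72.] [  1. -31.]
-1 0.03 105 [-29. -75.] [ 14. -30.]
-1 0.04 23 [-15. -75.] [ 11. -34.]
-1 0.05 20 [-11. -58.] [ 14. -42.]
-1 0.06 13 [-11. -51.] [  6. -41.]
-1 0.07 12 [-11. -67.] [ -2. -43.]
-1 0.08 25 [-13. -70.] [ 13. -44.]
-1 0.09 33 [-16. -72.] [ 10. -33.]
-1 0.1 29 [-19. -71.] [  9. -32.]
```

View pics/s4.png

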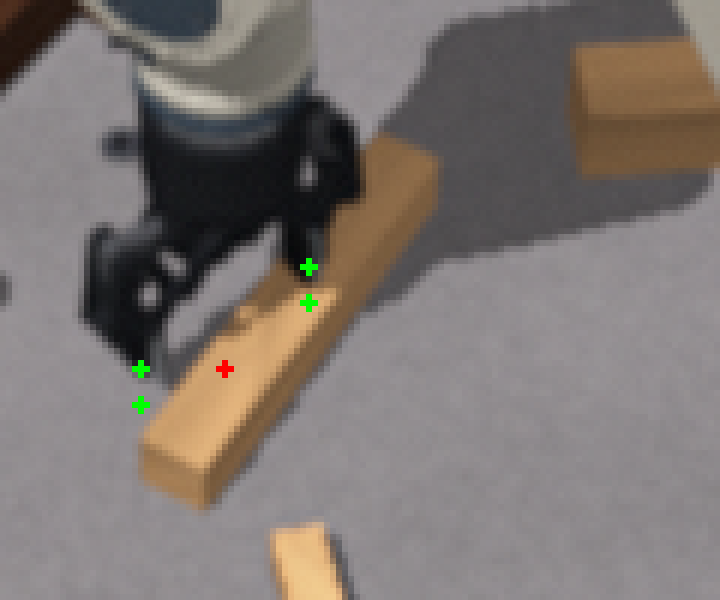

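View pics/w4.png

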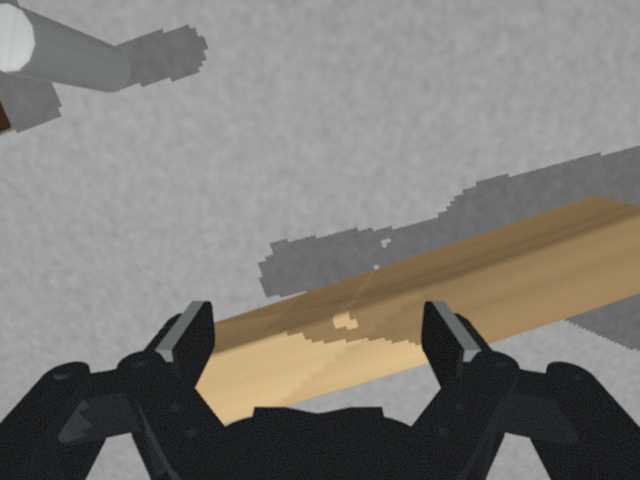

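```bash
python3 -m creep '[[-1,[0,0,-0.3],0],[-1,[0,0,-0.5],0],[0.2,[0,0,-0.5],0],[0.2,[0,0,-0.5],0],[0.2,[0,0,-0.5],0],[0.2,[0,0,-0.5],0],[0.2,[0,0,-0.5],0]]'
cat > tip.py <<'E'
from h import *
s,p,yaw=tool()
w,dw=optics.read_camera("wrist"); cw=optics.get_calibration("wrist")
m=np.ones(dw.shape,bool)
P=depthpts(cw,dw,m); L=(P[:,:2]-p[:2])@rot(yaw); 
k=(np.abs(L[:,0])<.03)&(np.abs(L[:,1])<.08)&(P[:,2]>.0)
Q=np.c_[L[k],P[k,2]-p[2]]
print("opening",s["opening"],"tcp z",p[2])
for lo in np.arange(-.01,.07,.005):
    z=Q[(Q[:,2]>lo)&(Q[:,2]<lo+.005)&(Q[:,2]+p[2]>.039)]
    for sd in(1,-1):
        y=z[sd*z[:,1]>0]
        if len(y)>3: print("rel z %.3f"%lo,sd,len(y),(y[:,:2].min(0)*1000).round(),(y[:,:2].max(0)*1000).round())
cv2.imwrite("pics/w5.png",w)
im,d=optics.read_camera("side"); cv2.imwrite("pics/s5.png",cv2.resize(im[170:310,250:410],None,fx=5,fy=5))
E
python3 tip.py
```

```text
t: 5.47
tool_pos: [0.4397, 0.0545, 0.0484]
tool_rot: [0.0, 0.988, -0.155, -0.001]
wrist_force: [-0.2, -0.1, -0.3]
opening: 0.0343
opening 0.034310284760283055 tcp z 0.048410110839723346
rel z 0.020 1 8 [-7. 18.] [ 8. 18.]
rel z 0.020 -1 7 [ -8. -17.] [  8. -16.]
rel z 0.025 1 82 [-9. 18.] [12. 24.]
rel z 0.025 -1 77 [-11. -23.] [ 12. -16.]
rel z 0.030 1 202 [-11.  18.] [12. 31.]
rel z 0.030 -1 194 [-11. -29.] [ 12. -16.]
rel z 0.035 1 250 [-10.  18.] [12. 31.]
rel z 0.035 -1 253 [-10. -30.] [ 12. -16.]
rel z 0.040 1 271 [-10.  18.] [12. 31.]
rel z 0.040 -1 286 [-11. -30.] [ 12. -16.]
rel z 0.045 1 288 [-11.  18.] [13. 31.]
rel z 0.045 -1 299 [-10. -30.] [ 13. -16.]
rel z 0.050 1 345 [-11.  17.] [13. 31.]
rel z 0.050 -1 336 [-11. -30.] [ 13. -16.]
rel z 0.055 1 255 [-10.  17.] [12. 31.]
rel z 0.055 -1 266 [-11. -30.] [ 13. -16.]
rel z 0.060 1 554 [-11.  17.] [13. 34.]
rel z 0.060 -1 567 [-11. -32.] [ 13. -16.]
rel z 0.065 1 458 [-6. 19.] [15. 47.]
rel z 0.065 -1 467 [ -6. -45.] [ 15. -18.]
```

View pics/s5.png

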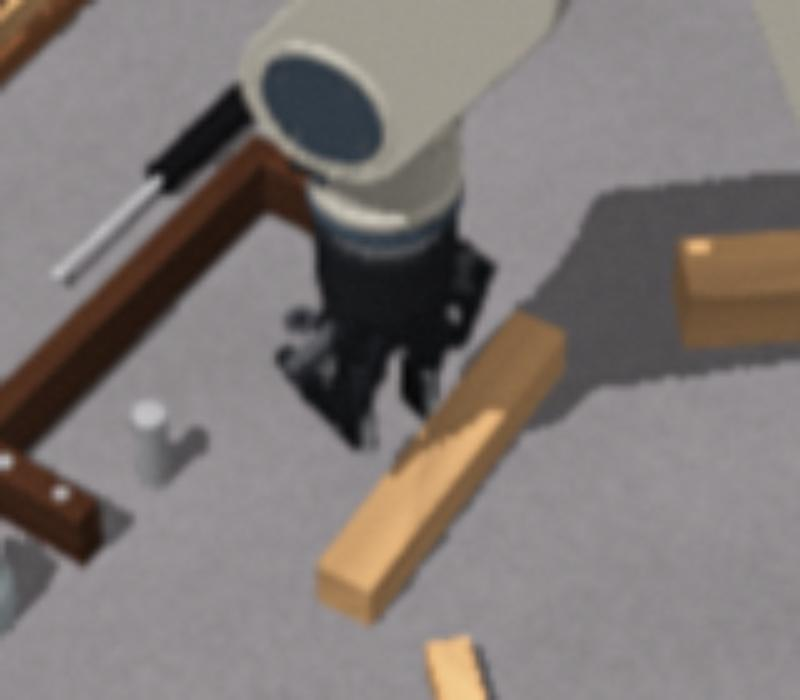

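View pics/w5.png

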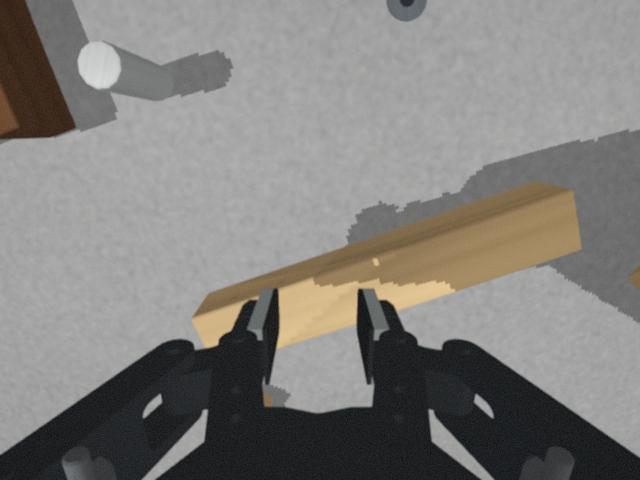

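Run:
```python
from h import *
go(.3775,.055,-.008,2.1)
```

```text
t 5.57 tcp [0.4399 0.0545 0.0485] yaw -17.8 -> shares [-0.595  0.186  0.565] turn -0.221
```

```bash
python3 -m creep '[[0.2,[-0.25,0.08,-0.05],-0.07],[0.2,[-0.5,0.16,-0.05],-0.15],[0.2,[-0.59,0.18,-0.05],-0.22],[0.2,[-0.59,0.18,0.2],-0.22],[0.2,[-0.59,0.18,0.4],-0.22],[0.2,[-0.59,0.18,0.55],-0.22],[0.2,[-0.59,0.18,0.55],-0.22]]'
python3 - <<'E'
from h import *
go(.3775,.055,-.008,2.1)
p=timber("side"); cv2.imwrite("pics/s6.png",cv2.resize(p[170:310,250:410],None,fx=5,fy=5))
E
```

```text
t: 6.15
tool_pos: [0.377, 0.0553, -0.0079]
tool_rot: [0.0, 1.0, 0.017, -0.002]
wrist_force: [-1.5, -0.7, -0.2]
opening: 0.034
t 6.15 tcp [ 0.377   0.0553 -0.0079] yaw 2.0 -> shares [0.004 0.003 0.001] turn -0.001
side conf 0.96 size [54. 80.] world [ 0.3409 -0.1831] yaw -50.4 | bay mm [-288.9 -225.9] ang -48.9 127
side conf 0.66 size [ 22. 146.] world [0.2981 0.1832] yaw 44.5 | bay mm [-341.2  139.2] ang 46.0 44
side conf 0.65 size [ 40. 116.] world [0.4198 0.0756] yaw 1.7 | bay mm [-216.8   34.9] ang 3.2 323
```

View pics/s6.png

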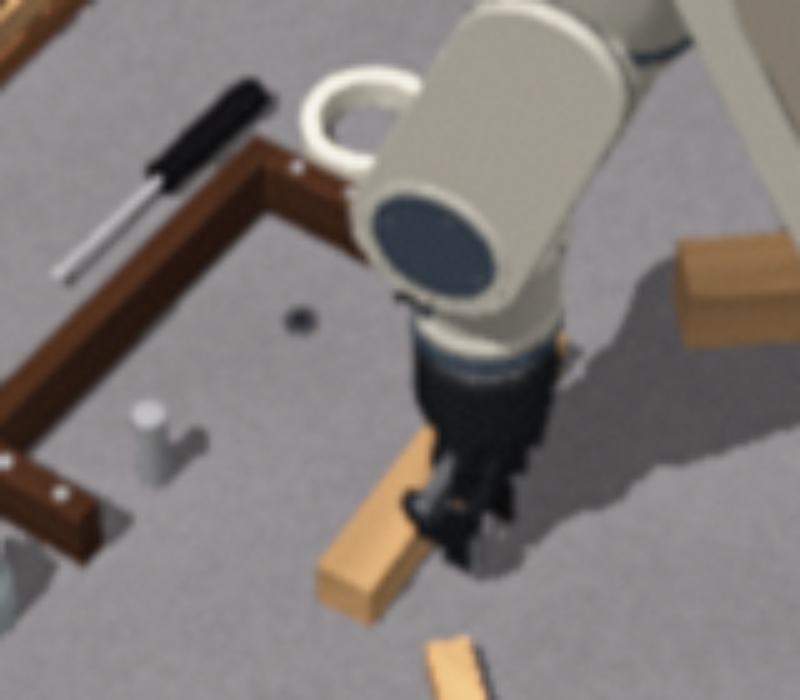

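```bash
python3 -m creep '[[0.2,[0.07,0,0],0],[0.2,[0.14,0,0],0],[0.2,[0.20,0,0],0.028],[0.2,[0.26,-0.01,0],0.056],[0.2,[0.33,-0.02,0],0.083],[0.2,[0.39,-0.03,0],0.111],[0.2,[0.45,-0.03,0],0.139],[0.2,[0.51,-0.03,0],0.167],[0.2,[0.58,-0.02,0],0.194],[0.2,[0.64,-0.02,0],0.222],[0.2,[0.64,-0.02,0],0.222]]'
python3 - <<'E'
from h import *
go(.3802,.05,.002,2.1)
p=timber("side"); cv2.imwrite("pics/s7.png",p[150:350,230:450].repeat(3,0).repeat(3,1))
p=timber("top"); cv2.imwrite("pics/t7.png",p[150:350,210:410].repeat(3,0).repeat(3,1))
E
```

```text
t: 7.17
tool_pos: [0.4458, 0.0599, -0.0047]
tool_rot: [-0.001, 0.988, -0.157, 0.002]
wrist_force: [0.7, -0.0, -0.4]
opening: 0.0339
t 7.17 tcp [ 0.4458  0.0599 -0.0047] yaw -18.1 -> shares [-0.592  0.297 -0.067] turn -0.224
side conf 0.84 size [ 23. 130.] world [0.2995 0.182 ] yaw 44.9 | bay mm [-339.9  138.1] ang 46.4 37
side conf 0.69 size [ 42. 225.] world [0.461  0.0168] yaw -18.6 | bay mm [-174.1  -22.8] ang -17.1 374
side conf 0.56 size [54. 73.] world [ 0.3446 -0.1805] yaw -49.2 | bay mm [-285.2 -223.1] ang -47.7 121
top conf 0.94 size [36. 98.] world [ 0.4443 -0.0406] yaw -19.0 | bay mm [-189.3  -80.7] ang -17.5 576
top conf 0.76 size [ 50. 291.] world [ 0.2601 -0.25  ] yaw -51.7 | bay mm [-367.9 -294.8] ang -50.2 170
top conf 0.22 size [71. 99.] world [ 0.3693 -0.479 ] yaw 13.9 | bay mm [-252.8 -520.9] ang 15.4 171
```

View pics/s7.png

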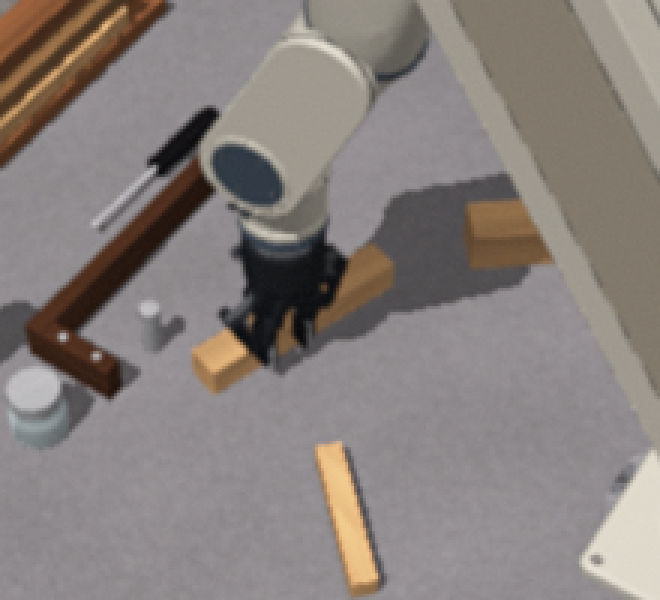

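View pics/t7.png

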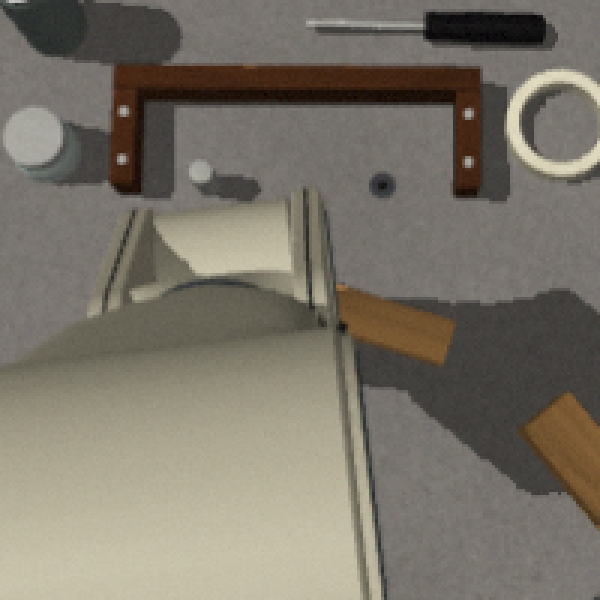

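```bash
python3 -m creep '[[0.2,[0.06,0,0],0.021],[0.2,[0.12,-0.01,0],0.043],[0.2,[0.17,-0.02,0],0.064],[0.2,[0.23,-0.02,0],0.085],[0.2,[0.29,-0.02,0],0.107],[0.2,[0.35,-0.02,0],0.128],[0.2,[0.40,-0.02,0],0.149],[0.2,[0.46,-0.01,0],0.17],[0.2,[0.51,0,0],0.192],[0.2,[0.57,0,0],0.213],[0.2,[0.62,0.01,0],0.234],[0.2,[0.66,0.02,0],0.256],[0.2,[0.66,0.02,0],0.256]]'
python3 - <<'E'
from h import *
go(.3802,.05,.002,2.1)
p=timber("side"); cv2.imwrite("pics/s8.png",p[150:350,230:450].repeat(3,0).repeat(3,1))
p=timber("top"); cv2.imwrite("pics/t8.png",p[150:350,210:410].repeat(3,0).repeat(3,1))
E
```

```text
t: 8.45
tool_pos: [0.5053, 0.0372, -0.0056]
tool_rot: [-0.0, 0.936, -0.351, 0.0]
wrist_force: [0.4, -0.3, -0.3]
opening: 0.034
t 8.45 tcp [ 0.5053  0.0372 -0.0056] yaw -41.1 -> shares [-1.028  0.725 -0.076] turn -0.480
side conf 0.70 size [56. 62.] world [ 0.3498 -0.1789] yaw -54.2 | bay mm [-280.1 -221.4] ang -52.7 118
side conf 0.63 size [ 46. 219.] world [ 0.5047 -0.0053] yaw -42.0 | bay mm [-129.8  -43.8] ang -40.5 480
side conf 0.61 size [ 22. 122.] world [0.2922 0.1895] yaw 44.4 | bay mm [-347.3  145.4] ang 45.9 24
side conf 0.32 size [45. 98.] world [0.6247 0.4784] yaw -30.7 | bay mm [-22.5 442.9] ang -29.2 130
top conf 0.64 size [ 51. 292.] world [ 0.2598 -0.2505] yaw -51.3 | bay mm [-368.2 -295.3] ang -49.8 167
top conf 0.49 size [30. 94.] world [ 0.4713 -0.0664] yaw -57.3 | bay mm [-161.6 -105.8] ang -55.8 146
```

View pics/s8.png

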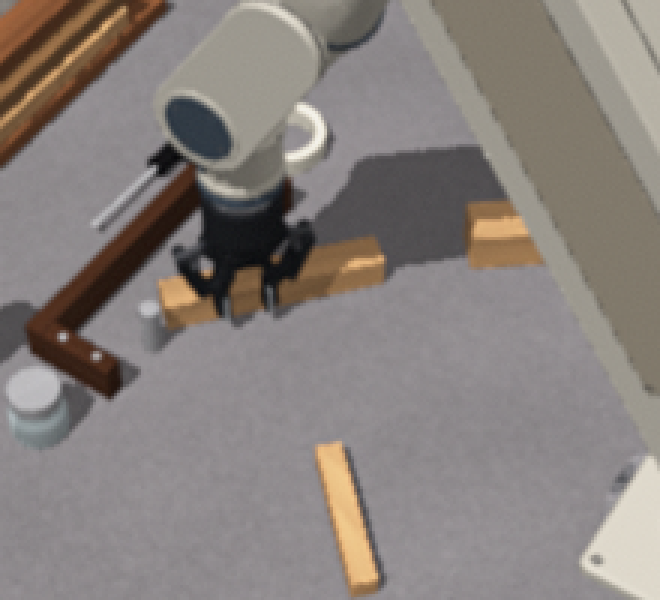

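View pics/t8.png

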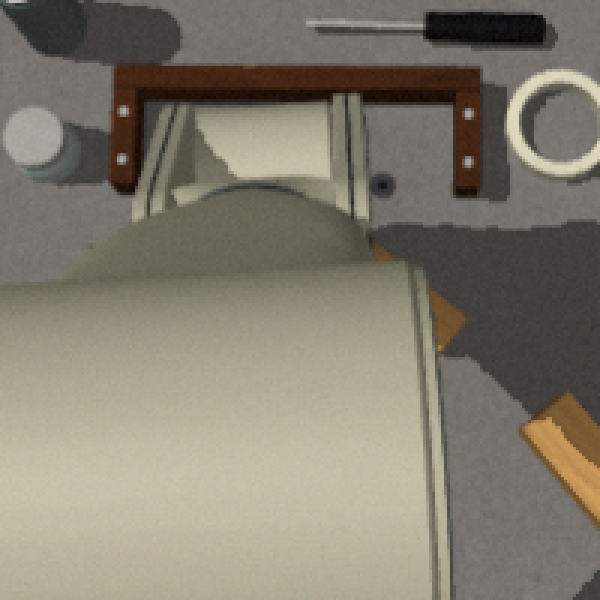

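```bash
python3 -m creep '[[0.2,[-0.08,0,0],0],[0.2,[-0.08,0.2,0],0],[0.2,[-0.08,0.36,0],0],[0.2,[-0.08,0.36,0],0],[0.2,[-0.04,0.36,0],0],[0.2,[0,0.36,0],0],[0.2,[0.05,0.36,0],0],[0.2,[0.08,0.36,0],0],[0.2,[0.08,0.36,0],0],[0.2,[-0.1,0.36,0],0],[0.2,[-0.3,0.36,-0.1],0],[0.2,[-0.3,0.36,-0.5],0],[0.2,[-0.3,0.8,-0.6],0],[0.2,[-0.3,1,-0.6],0],[0.2,[-0.3,1,-0.6],0]]'
python3 - <<'E'
from h import *
p=timber("side"); cv2.imwrite("pics/s9.png",p[150:350,230:450].repeat(3,0).repeat(3,1))
p=timber("top"); cv2.imwrite("pics/t9.png",p[150:350,210:410].repeat(3,0).repeat(3,1))
go(.3802,.05,.002,2.1)
E
```

```text
t: 9.9
tool_pos: [0.4136, -0.0197, 0.0548]
tool_rot: [0.0, 0.936, -0.351, -0.001]
wrist_force: [-0.3, -0.4, -0.9]
opening: 0.0341
side conf 0.89 size [ 45. 219.] world [ 0.5125 -0.0136] yaw -40.1 | bay mm [-121.7  -51.9] ang -38.6 663
side conf 0.89 size [ 21. 146.] world [0.2983 0.1835] yaw 47.0 | bay mm [-341.1  139.5] ang 48.5 41
side conf 0.79 size [ 59. 110.] world [ 0.3306 -0.1925] yaw -49.8 | bay mm [-298.9 -235.5] ang -48.3 181
top conf 0.77 size [ 36. 108.] world [0.5498 0.0292] yaw -41.1 | bay mm [-85.6  -8.1] ang -39.6 559
top conf 0.67 size [ 20. 137.] world [0.3042 0.1771] yaw 44.7 | bay mm [-335.   133.3] ang 46.2 16
t 10.10 tcp [ 0.4176 -0.0182  0.0543] yaw -41.0 -> shares [-0.73  -0.269  0.523] turn -0.479
```

View pics/s9.png

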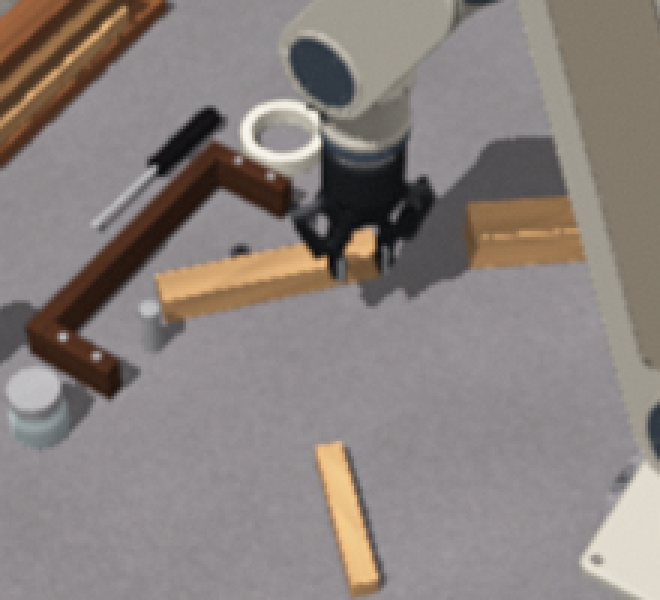

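View pics/t9.png

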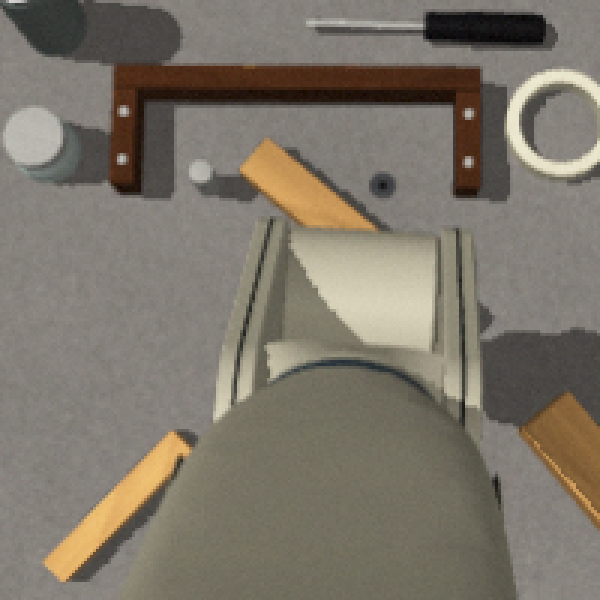

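```bash
python3 - <<'E'
from h import *
s,p,y=tool();print(s["joint_pos"].round(2))
go(.4246,-.1148,-.003,-41)
E
python3 -m creep '[[1,[0,0,0],0],[1,[0,0,0],0],[1,[0,0,0],0],[1,[0,0,0],0]]'; python3 tip.py | head -8
```

```text
[-0.07  0.41  2.17  0.    0.57  2.21]
t 10.10 tcp [ 0.4176 -0.0182  0.0543] yaw -41.0 -> shares [0.687 0.683 0.573] turn -0.000
t: 10.43
tool_pos: [0.4168, -0.0181, 0.054]
tool_rot: [0.0, 0.937, -0.35, -0.0]
wrist_force: [-0.0, -0.8, 1.2]
opening: 0.0
opening 3.223033278107499e-05 tcp z 0.05402189437261512
rel z 0.025 1 46 [6. 0.] [11. 12.]
rel z 0.025 -1 43 [  7. -11.] [11. -0.]
rel z 0.030 1 156 [7. 0.] [12. 14.]
rel z 0.030 -1 131 [  6. -12.] [12. -0.]
rel z 0.035 1 192 [7. 0.] [12. 14.]
rel z 0.035 -1 182 [  6. -13.] [12. -0.]
rel z 0.040 1 211 [6. 0.] [12. 14.]
```

```bash
python3 -m creep '[[1,[0,0.35,0],0],[1,[0.2,0.68,0],0],[1,[0.5,0.68,0],0],[1,[0.69,0.68,0],0],[1,[0.69,0.68,0.2],0],[1,[0.69,0.68,0.4],0],[1,[0.69,0.68,0.5],0],[1,[0.69,0.68,0.57],0],[1,[0.69,0.68,0.57],0],[1,[0.69,0.68,0.57],0]]'
python3 - <<'E'
from h import *
go(.4246,-.1148,-.003,-41)
p=timber("side"); cv2.imwrite("pics/s10.png",p[150:350,230:450].repeat(3,0).repeat(3,1))
p=timber("top"); cv2.imwrite("pics/t10.png",p[150:350,210:410].repeat(3,0).repeat(3,1))
E
```

```text
t: 11.37
tool_pos: [0.4238, -0.1147, -0.0028]
tool_rot: [0.0, 0.937, -0.35, -0.0]
wrist_force: [-1.4, 0.8, 0.1]
opening: 0.0002
t 11.37 tcp [ 0.4238 -0.1147 -0.0028] yaw -41.0 -> shares [ 0.007 -0.005  0.002] turn 0.000
side conf 0.96 size [59. 85.] world [ 0.3413 -0.1856] yaw -47.9 | bay mm [-288.4 -228.4] ang -46.4 134
side conf 0.89 size [ 23. 141.] world [0.3016 0.1794] yaw 44.9 | bay mm [-337.6  135.5] ang 46.4 37
side conf 0.62 size [ 46. 221.] world [ 0.5107 -0.0128] yaw -42.3 | bay mm [-123.6  -51.2] ang -40.8 805
top conf 0.82 size [ 37. 181.] world [0.5259 0.0015] yaw -41.0 | bay mm [-108.7  -36.4] ang -39.5 1048
```

View pics/s10.png

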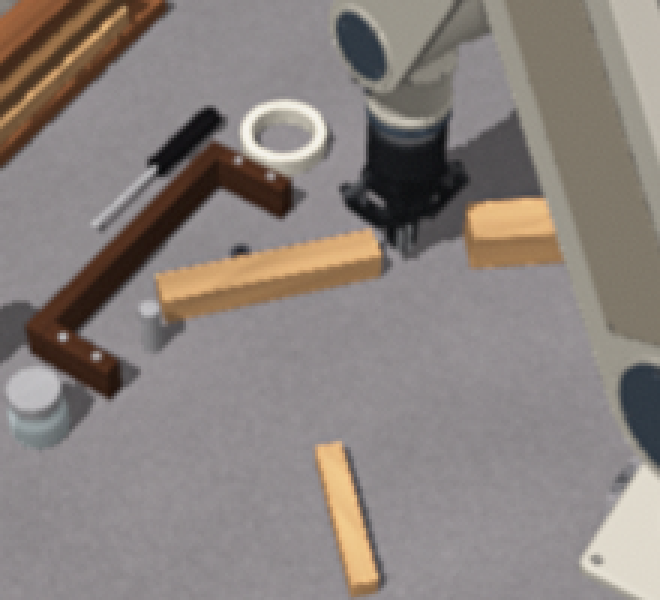

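View pics/t10.png

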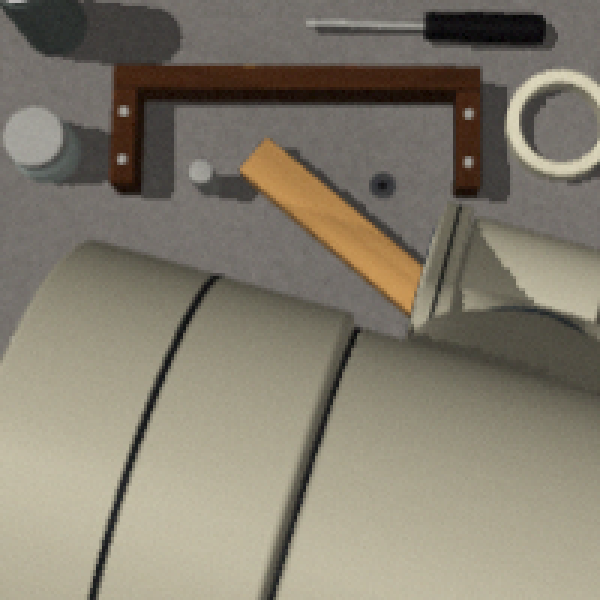

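```bash
python3 -m creep '[[1,[0,-0.06,0],0],[1,[0,-0.1,0],0],[1,[0,-0.15,0],0],[1,[0,-0.2,0],0],[1,[0,-0.25,0],0],[1,[0,-0.3,0],0],[1,[0,-0.35,0],0],[1,[0,-0.4,0],0],[1,[0,-0.4,0],0]]'
python3 - <<'E'
from h import *
p=timber("side"); cv2.imwrite("pics/s11.png",p[150:350,230:450].repeat(3,0).repeat(3,1))
p=timber("top"); cv2.imwrite("pics/t11.png",p[150:350,210:410].repeat(3,0).repeat(3,1))
E
```

```text
t: 12.32
tool_pos: [0.4512, -0.0842, -0.0028]
tool_rot: [-0.0, 0.937, -0.35, 0.0]
wrist_force: [0.5, -0.6, -0.0]
opening: -0.0001
side conf 0.88 size [62. 81.] world [ 0.3416 -0.1843] yaw -51.6 | bay mm [-288.2 -227.1] ang -50.1 133
side conf 0.70 size [ 43. 218.] world [0.5314 0.0099] yaw -41.9 | bay mm [-103.5  -27.9] ang -40.4 684
side conf 0.62 size [ 22. 130.] world [0.2972 0.1839] yaw 44.7 | bay mm [-342.2  139.8] ang 46.2 36
top conf 0.96 size [ 37. 152.] world [0.5549 0.0356] yaw -41.0 | bay mm [-80.7  -1.6] ang -39.5 881
top conf 0.67 size [ 7. 82.] world [ 0.6921 -0.1255] yaw -0.9 | bay mm [  60.7 -159.1] ang 0.6 9
```

View pics/t11.png

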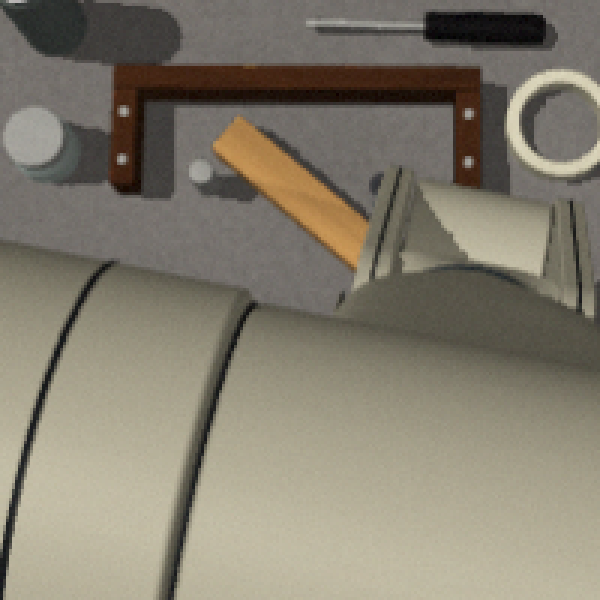

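```bash
python3 -m creep '[[1,[0,-0.05,0],0],[1,[0,-0.1,0],0],[1,[0,-0.15,0],0],[1,[0,-0.2,0],0],[1,[0,-0.2,0],0],[1,[0,0.1,0],0],[1,[0,0.25,0],0],[1,[0,0.25,-0.3],0],[1,[0,0.25,-0.6],0],[1,[0,0.25,-0.6],0]]'
python3 - <<'E'
from h import *
p=timber("side"); cv2.imwrite("pics/s12.png",p[150:350,230:450].repeat(3,0).repeat(3,1))
p=timber("top"); cv2.imwrite("pics/t12.png",p[150:350,210:410].repeat(3,0).repeat(3,1))
E
```

```text
t: 13.35
tool_pos: [0.4364, -0.1045, 0.0609]
tool_rot: [-0.0, 0.937, -0.351, 0.003]
wrist_force: [2.0, -0.8, 0.2]
opening: -0.0005
side conf 0.98 size [ 57. 102.] world [ 0.3339 -0.1907] yaw -50.9 | bay mm [-295.7 -233.6] ang -49.4 186
side conf 0.91 size [ 45. 221.] world [0.5438 0.0247] yaw -41.1 | bay mm [-91.5 -12.8] ang -39.6 764
side conf 0.63 size [ 22. 134.] world [0.2978 0.1829] yaw 44.9 | bay mm [-341.6  138.9] ang 46.4 49
top conf 0.86 size [ 37. 207.] world [0.5486 0.0288] yaw -41.3 | bay mm [-86.8  -8.5] ang -39.8 1173
top conf 0.64 size [12. 77.] world [0.3246 0.1554] yaw 44.7 | bay mm [-314.1  112.1] ang 46.2 11
top conf 0.57 size [ 45. 124.] world [ 0.2039 -0.2955] yaw -53.3 | bay mm [-422.9 -341.8] ang -51.8 30
top conf 0.50 size [ 73. 100.] world [ 0.3701 -0.4789] yaw 14.0 | bay mm [-251.9 -520.8] ang 15.5 161
```

View pics/t12.png

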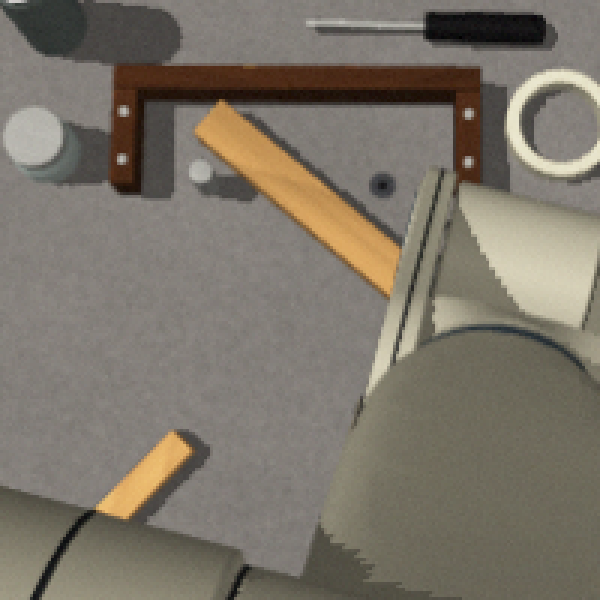

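View pics/s12.png

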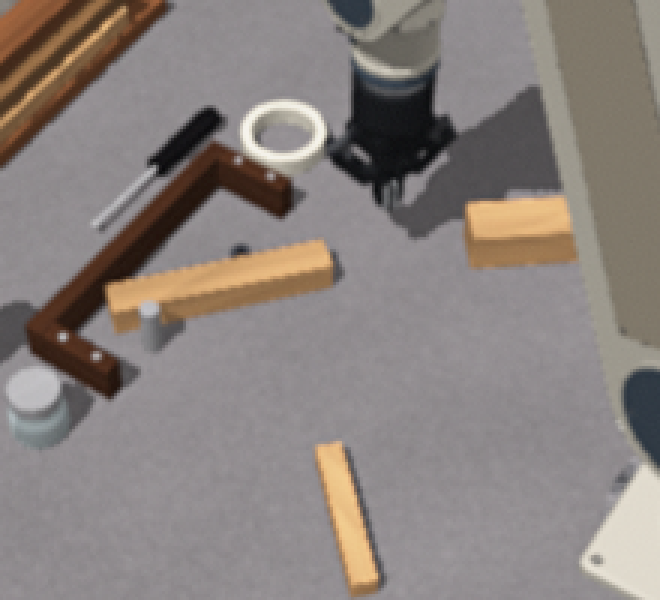

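Run:
```python
from h import *
go(.4536,-.0188,-.003,-41)
```

```text
t 13.55 tcp [ 0.4335 -0.1034  0.0568] yaw -41.0 -> shares [-0.404 -0.77   0.598] turn -0.000
```

```bash
python3 -m creep '[[1,[-0.3,-0.2,0],0],[1,[-0.4,-0.5,0],0],[1,[-0.4,-0.77,0],0],[1,[-0.4,-0.77,0.2],0],[1,[-0.4,-0.77,0.4],0],[1,[-0.4,-0.77,0.58],0],[1,[-0.4,-0.77,0.58],0]]'
python3 - <<'E'
from h import *
go(.4536,-.0188,-.003,-41)
p=timber("side"); cv2.imwrite("pics/s13.png",p[150:350,230:450].repeat(3,0).repeat(3,1))
E
```

```text
t: 14.13
tool_pos: [0.4512, -0.0187, -0.0043]
tool_rot: [0.001, 0.937, -0.35, -0.003]
wrist_force: [-1.1, 0.1, -0.1]
opening: 0.0003
t 14.13 tcp [ 0.4512 -0.0187 -0.0043] yaw -41.0 -> shares [ 0.019 -0.014 -0.013] turn 0.000
side conf 0.94 size [57. 78.] world [ 0.3423 -0.182 ] yaw -50.3 | bay mm [-287.5 -224.7] ang -48.8 130
side conf 0.93 size [ 21. 143.] world [0.2999 0.1811] yaw 45.1 | bay mm [-339.4  137.1] ang 46.6 39
side conf 0.90 size [ 45. 178.] world [0.558  0.0407] yaw -41.7 | bay mm [-77.8   3.5] ang -40.2 571
```

View pics/s13.png

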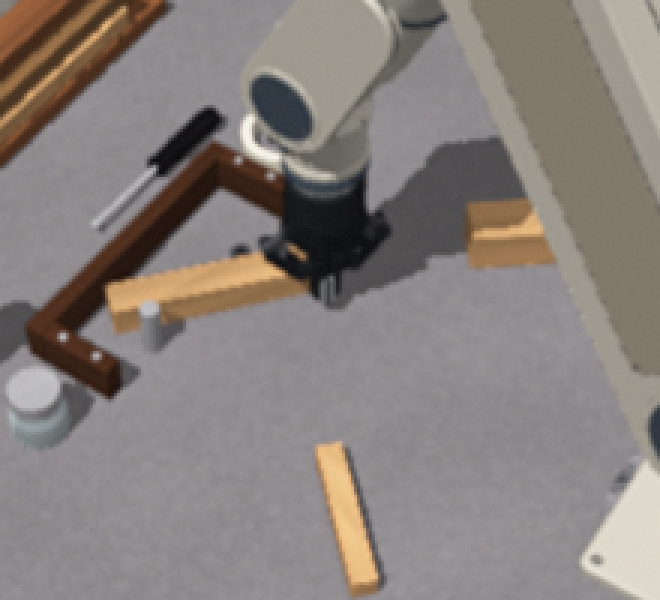

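Clear of the timber, near its right end. Swing it in by 18°.

```bash
python3 -m creep '[[1,[0.06,0,0],0],[1,[0.12,0,0],0],[1,[0.17,0.01,0],-0.022],[1,[0.22,0.02,0],-0.044],[1,[0.26,0.02,0],-0.067],[1,[0.31,0.03,0],-0.089],[1,[0.36,0.03,0],-0.111],[1,[0.41,0.03,0],-0.133],[1,[0.46,0.03,0],-0.156],[1,[0.51,0.03,0],-0.178],[1,[0.55,0.03,0],-0.2],[1,[0.55,0.03,0],-0.2]]'
python3 - <<'E'
from h import *
go(.4536,-.0188,-.003,-41)
p=timber("side"); cv2.imwrite("pics/s14.png",p[150:350,230:450].repeat(3,0).repeat(3,1))
p=timber("top"); cv2.imwrite("pics/t14.png",p[150:350,210:410].repeat(3,0).repeat(3,1))
E
```

```text
t: 15.23
tool_pos: [0.4957, -0.0587, 0.0004]
tool_rot: [-0.0, 0.98, -0.199, 0.002]
wrist_force: [0.2, -0.0, -0.1]
opening: 0.0004
t 15.23 tcp [ 4.957e-01 -5.870e-02  4.000e-04] yaw -23.0 -> shares [-0.544 -0.203  0.034] turn 0.200
side conf 0.92 size [52. 75.] world [ 0.3418 -0.1798] yaw -50.9 | bay mm [-288.1 -222.6] ang -49.4 107
side conf 0.76 size [ 42. 192.] world [0.566  0.0271] yaw -23.7 | bay mm [-69.4  -9.8] ang -22.2 631
top conf 0.95 size [ 49. 116.] world [ 0.1913 -0.3054] yaw -52.4 | bay mm [-435.2 -352. ] ang -50.9 48
top conf 0.64 size [ 36. 100.] world [0.585  0.0668] yaw -23.8 | bay mm [-51.4  30.4] ang -22.3 575
top conf 0.24 size [72. 99.] world [ 0.3702 -0.4793] yaw 13.8 | bay mm [-251.8 -521.2] ang 15.3 166
```

View pics/s14.png

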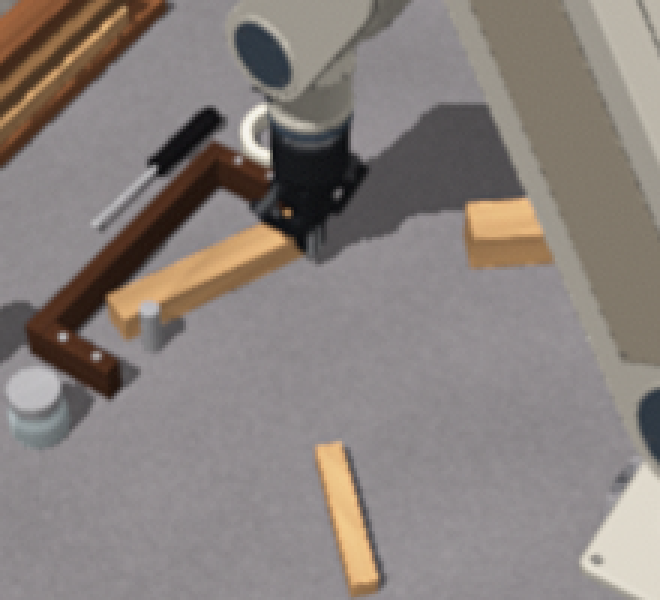

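View pics/t14.png

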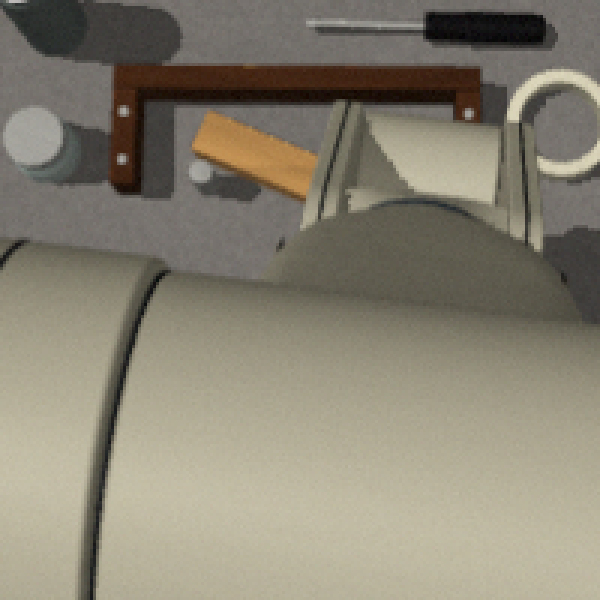

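Run:
```python
from h import *
x,y=b2w([-.1249,-.1491]);print(x,y)
go(x,y,-.003,-23.5)
```

```text
0.5068398171178491 -0.11067940631020226
t 15.43 tcp [ 4.939e-01 -5.780e-02 -4.000e-04] yaw -23.1 -> shares [0.326 0.436 0.026] turn 0.005
```

```bash
python3 -m creep '[[1,[-0.15,0,0],0],[1,[-0.15,0.25,0],0],[1,[-0.1,0.44,0],0],[1,[-0.1,0.44,0],0],[1,[0.1,0.44,0],0],[1,[0.32,0.44,0],0],[1,[0.32,0.44,0],0],[1,[0.32,0.38,0],0],[1,[0.32,0.34,0],0],[1,[0.32,0.29,0],0],[1,[0.32,0.24,0],0],[1,[0.32,0.19,0],0],[1,[0.32,0.14,0],0],[1,[0.32,0.14,0],0]]'
python3 - <<'E'
from h import *
p=timber("side"); cv2.imwrite("pics/s15.png",p[150:350,230:450].repeat(3,0).repeat(3,1))
p=timber("top"); cv2.imwrite("pics/t15.png",p[150:350,210:410].repeat(3,0).repeat(3,1))
E
```

```text
t: 16.6
tool_pos: [0.518, -0.082, -0.0007]
tool_rot: [-0.0, 0.98, -0.199, 0.0]
wrist_force: [0.2, -0.6, -0.2]
opening: -0.0001
side conf 0.79 size [58. 68.] world [ 0.3435 -0.1739] yaw -35.4 | bay mm [-286.5 -216.6] ang -33.9 107
side conf 0.63 size [ 49. 221.] world [0.5678 0.0319] yaw -24.8 | bay mm [-67.7  -5. ] ang -23.3 768
side conf 0.56 size [ 22. 137.] world [0.2981 0.1833] yaw 45.8 | bay mm [-341.3  139.3] ang 47.3 26
side conf 0.36 size [30. 52.] world [0.5848 0.2547] yaw -45.9 | bay mm [-56.6 218.2] ang -44.4 98
top conf 0.97 size [48. 74.] world [ 0.1755 -0.3163] yaw -48.7 | bay mm [-450.7 -363.3] ang -47.2 39
top conf 0.57 size [ 37. 147.] world [0.583  0.0642] yaw -23.8 | bay mm [-53.3  27.7] ang -22.3 853
top conf 0.28 size [43. 86.] world [ 0.6184 -0.2009] yaw -56.2 | bay mm [ -11.  -236.3] ang -54.7 15
```

View pics/s15.png

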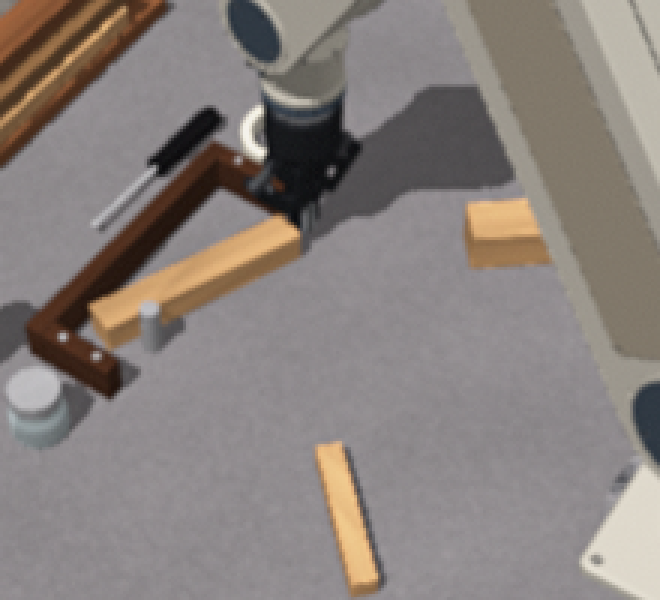

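View pics/t15.png

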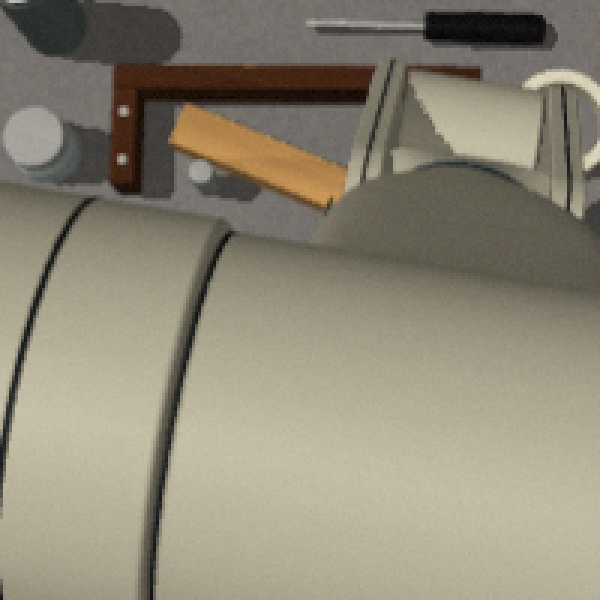

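```bash
python3 -m creep '[[1,[0,0.1,0],0],[1,[-0.2,0.1,0],0],[1,[-0.42,0.1,0],0],[1,[-0.42,0.1,0],0],[1,[-0.42,-0.2,0],0],[1,[-0.42,-0.39,0],0],[1,[-0.42,-0.39,0.02],0],[1,[-0.36,-0.39,0.02],0],[1,[-0.3,-0.39,0.02],0],[1,[-0.26,-0.39,0.02],-0.02],[1,[-0.21,-0.39,0.02],-0.039],[1,[-0.16,-0.39,0.02],-0.058],[1,[-0.11,-0.4,0.02],-0.078],[1,[-0.06,-0.4,0.02],-0.097],[1,[-0.01,-0.41,0.02],-0.117],[1,[0.04,-0.41,0.02],-0.136],[1,[0.08,-0.41,0.02],-0.155],[1,[0.11,-0.41,0.02],-0.167],[1,[0.11,-0.41,0.02],-0.167]]'
python3 - <<'E'
from h import *
go(.5,0,0,0)
p=timber("side"); cv2.imwrite("pics/s16.png",p[150:350,230:450].repeat(3,0).repeat(3,1))
p=timber("top"); cv2.imwrite("pics/t16.png",p[150:350,210:410].repeat(3,0).repeat(3,1))
E
```

```text
t: 18.38
tool_pos: [0.5446, -0.0509, -0.0027]
tool_rot: [0.0, 0.998, -0.07, 0.0]
wrist_force: [0.0, -0.0, -0.4]
opening: 0.0001
t 18.38 tcp [ 0.5446 -0.0509 -0.0027] yaw -8.0 -> shares [-0.513 -0.442 -0.027] turn -0.089
side conf 0.67 size [ 23. 141.] world [0.2986 0.183 ] yaw 45.8 | bay mm [-340.8  139. ] ang 47.3 36
side conf 0.67 size [ 52. 291.] world [ 0.2585 -0.2488] yaw -52.1 | bay mm [-369.6 -293.6] ang -50.6 113
side conf 0.63 size [ 42. 188.] world [0.5884 0.0476] yaw -9.3 | bay mm [-47.5  11.3] ang -7.8 580
top conf 0.78 size [36. 98.] world [0.5971 0.0902] yaw -8.5 | bay mm [-40.   54.1] ang -7.0 551
top conf 0.77 size [ 51. 178.] world [ 0.2129 -0.2884] yaw -51.4 | bay mm [-414.1 -334.4] ang -49.9 75
top conf 0.52 size [38. 46.] world [0.3944 0.464 ] yaw -83.8 | bay mm [-252.4  422.5] ang -82.3 265
```

View pics/s16.png

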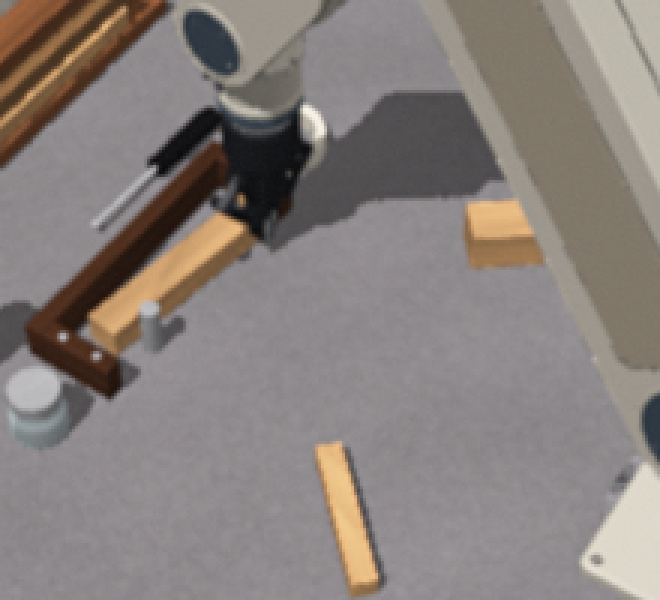

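View pics/t16.png

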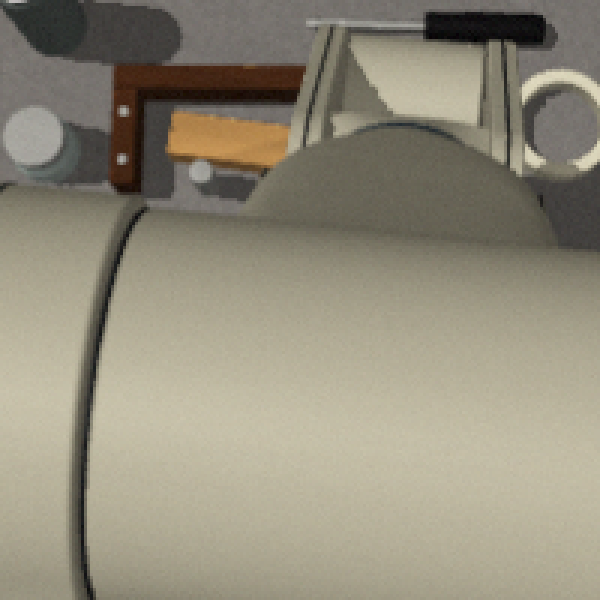

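```bash
python3 -m creep '[[1,[0.05,0,0],-0.02],[1,[0.1,0,0],-0.04],[1,[0.15,0,0],-0.06],[1,[0.19,0,0],-0.075],[1,[0.19,0,0],-0.075],[1,[0.05,0,0],-0.075],[0.2,[-0.05,0,0],-0.075],[0.2,[-0.05,-0.3,0],-0.075],[0.2,[-0.05,-0.6,0],-0.075],[0.2,[-0.05,-0.79,0],-0.075],[0.2,[-0.05,-0.79,0],-0.075]]'
python3 - <<'E'
from h import *
x,y=b2w([-.048,-.006]); print(x,y)
go(x,y,-.004,-1.5)
p=timber("side"); cv2.imwrite("pics/s17.png",p[150:350,230:450].repeat(3,0).repeat(3,1))
p=timber("top"); cv2.imwrite("pics/t17.png",p[150:350,210:410].repeat(3,0).repeat(3,1))
E
```

```text
t: 19.5
tool_pos: [0.5497, 0.0322, -0.0027]
tool_rot: [-0.0, 1.0, -0.01, 0.0]
wrist_force: [0.3, -0.7, 1.2]
opening: 0.0344
0.587459386711326 0.030358549568924566
t 19.50 tcp [ 0.5497  0.0322 -0.0027] yaw -1.1 -> shares [0.377 0.011 0.013] turn 0.004
side conf 0.73 size [52. 99.] world [0.5935 0.0939] yaw -3.4 | bay mm [-43.7  57.7] ang -1.9 330
side conf 0.70 size [ 21. 141.] world [0.2967 0.1843] yaw 46.5 | bay mm [-342.7  140.3] ang 48.0 32
side conf 0.65 size [ 49. 294.] world [ 0.2556 -0.2469] yaw -52.1 | bay mm [-372.5 -291.9] ang -50.6 83
top conf 0.85 size [ 50. 288.] world [ 0.2615 -0.2494] yaw -51.9 | bay mm [-366.5 -294.1] ang -50.4 153
top conf 0.51 size [38. 42.] world [ 0.5934 -0.0568] yaw -0.8 | bay mm [-39.8 -93. ] ang 0.7 251
```

View pics/s17.png

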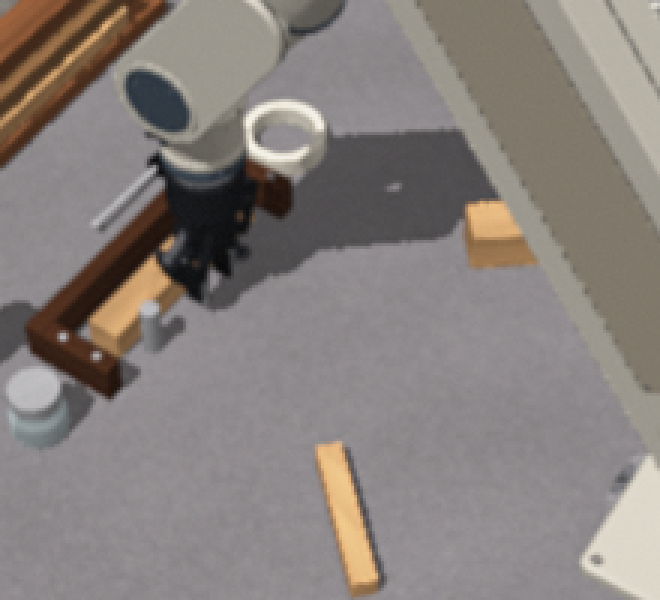

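View pics/t17.png

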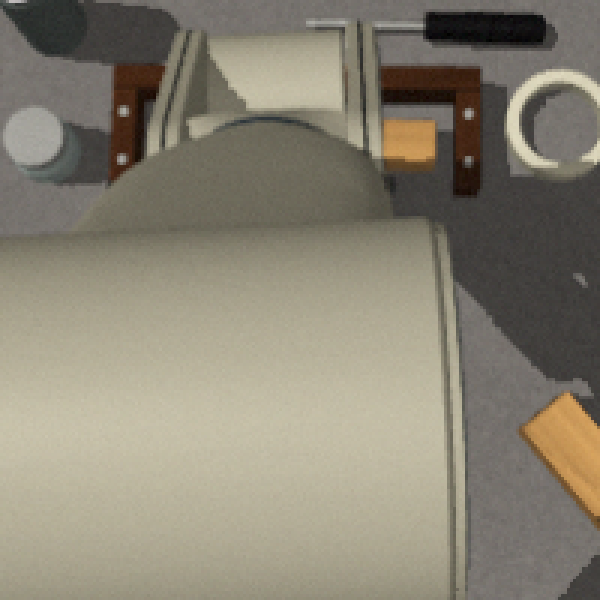

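```bash
python3 -m creep '[[0.2,[0.07,0.02,0.01],0.004],[0.2,[0.12,0.02,0.01],0.004],[0.2,[0.16,0.02,0.01],0.004],[0.2,[0.2,0.02,0.01],0.004],[0.2,[0.24,0.02,0.01],0.004],[0.2,[0.28,0.02,0.01],0.004],[0.2,[0.31,0.02,0.01],0.004],[0.2,[0.34,0.02,0.01],0.004],[0.2,[0.36,0.02,0.01],0.004],[0.2,[0.37,0.02,0.01],0.004],[0.2,[0.37,0.02,0.01],0.004]]'
python3 - <<'E'
from h import *
go(.5875,.0304,-.004,-1.5)
p=timber("side"); cv2.imwrite("pics/s18.png",p[150:350,230:450].repeat(3,0).repeat(3,1))
p=timber("top"); cv2.imwrite("pics/t18.png",p[150:350,210:410].repeat(3,0).repeat(3,1))
E
```

```text
t: 20.62
tool_pos: [0.5871, 0.0266, -0.0038]
tool_rot: [-0.0, 1.0, -0.014, 0.0]
wrist_force: [0.3, -0.3, -0.6]
opening: 0.0344
t 20.62 tcp [ 0.5871  0.0266 -0.0038] yaw -1.6 -> shares [ 0.003 -0.038  0.002] turn -0.001
side conf 0.70 size [ 22. 140.] world [0.2996 0.1816] yaw 45.1 | bay mm [-339.7  137.6] ang 46.6 44
side conf 0.68 size [ 48. 293.] world [ 0.2565 -0.2467] yaw -51.7 | bay mm [-371.6 -291.6] ang -50.2 83
side conf 0.67 size [ 43. 218.] world [0.6155 0.0356] yaw -1.4 | bay mm [-20.1  -0. ] ang 0.1 345
top conf 0.60 size [ 51. 292.] world [ 0.26   -0.2507] yaw -51.6 | bay mm [-368.  -295.6] ang -50.1 163
top conf 0.48 size [36. 37.] world [ 0.615  -0.0595] yaw -1.6 | bay mm [-18.2 -95.1] ang -0.1 205
```

View pics/s18.png

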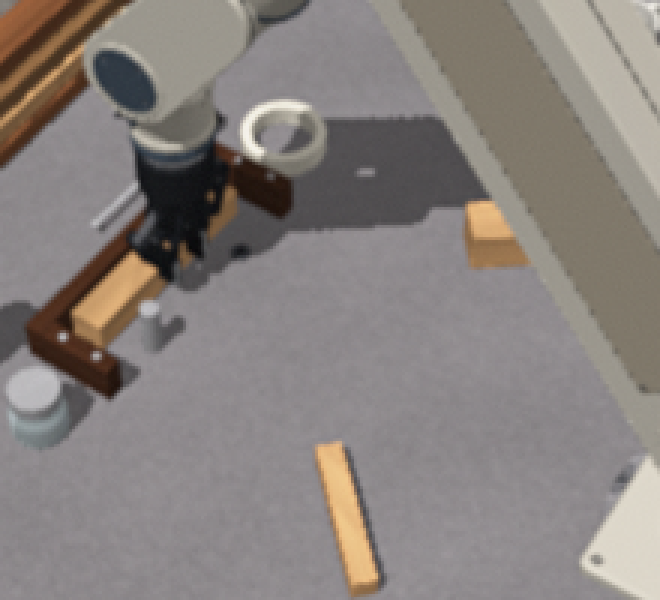

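View pics/t18.png

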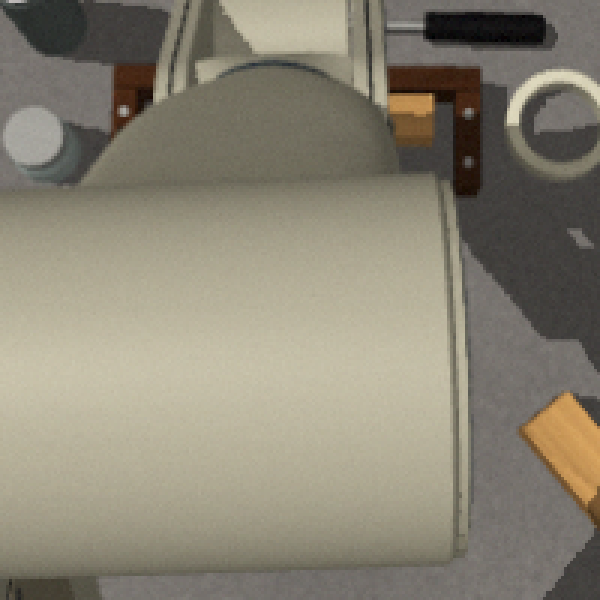

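```bash
python3 -m creep '[[0.2,[0.01,0,0],0],[0.2,[0.02,0,0],0],[0.2,[0.03,0,0],0],[0.2,[0.03,0,0],0]]'
```

```text
t: 21.15
tool_pos: [0.5879, 0.0265, -0.0041]
tool_rot: [0.0, 1.0, -0.014, -0.002]
wrist_force: [-5.7, 0.6, 3.8]
opening: 0.0344
```

Contact with the back board shows up as −5.7 N. Next I back off, lift and move clear, then look.

```bash
python3 -m creep '[[0.2,[-0.1,0,0],0],[0.2,[-0.35,0,0],0],[0.2,[-0.6,0,-0.1],0],[0.2,[-0.8,0,-0.5],0],[0.2,[-1,0,-1],0],[0.2,[-1,0,-1],0],[0.2,[-1,0,-1],0],[0.2,[-1,0,-1],0],[0.2,[-1,0,-1],0]]'; python3 -m creep '[[0.2,[0,0.4,0],0],[0.2,[0,0.8,0],0],[0.2,[0,1,0],0],[0.2,[0,1,0],0]]' >/dev/null;  python3 -m creep '[[0.2,[0,0.4,0],0],[0.2,[0,0.8,0],0],[0.2,[0,1,0],0],[0.2,[0,1,0],0],[0.2,[0,1,0],0]]'
python3 - <<'E'
from h import *
for n in("top","side"):
    p=timber(n); cv2.imwrite(f"pics/{n}19.png",p if n=="side" else cv2.resize(p[150:300,210:410],None,fx=4,fy=4))
    c=optics.get_calibration(n)
    for t in("spray_can","screw_jar","tape_roll","screwdriver","offcut","mug","paint_can","bay"):
        r=optics.pinpoint(t,n)
        if r: print(t,round(r[0]["confidence"],2),w_of(c,r[0]["at"]).round(3))
E
```

```text
t: 21.9
tool_pos: [0.49, 0.0292, 0.0958]
tool_rot: [-0.0, 1.0, -0.014, 0.0]
wrist_force: [0.3, 0.9, -0.3]
opening: 0.0339
t: 22.65
tool_pos: [0.4838, -0.1711, 0.0949]
tool_rot: [-0.0, 1.0, -0.015, -0.001]
wrist_force: [-0.4, 0.8, -0.5]
opening: 0.0344
top conf 0.86 size [ 37. 219.] world [0.6177 0.0315] yaw -1.0 | bay mm [-17.8  -4. ] ang 0.5 1215
top conf 0.55 size [16. 50.] world [ 0.6177 -0.148 ] yaw 74.0 | bay mm [ -13.1 -183.5] ang 75.5 6
top conf 0.40 size [11. 16.] world [0.3441 0.1284] yaw -62.3 | bay mm [-293.8   85.6] ang -60.8 3
spray_can 0.94 [0.705 0.243 0.   ]
screw_jar 0.74 [0.594 0.243 0.005]
tape_roll 0.73 [ 0.61  -0.182  0.   ]
screwdriver 0.56 [ 0.697 -0.076 -0.003]
offcut 0.96 [ 0.393  0.448 -0.   ]
mug 0.81 [ 0.365 -0.47   0.004]
paint_can 0.72 [ 0.648  0.46  -0.005]
bay 0.7 [ 0.634  0.028 -0.004]
side conf 0.95 size [ 22. 144.] world [0.2993 0.1808] yaw 44.8 | bay mm [-340.   136.8] ang 46.3 38
side conf 0.89 size [ 45. 222.] world [0.6172 0.0316] yaw -1.0 | bay mm [-18.3  -4. ] ang 0.5 771
side conf 0.55 size [ 60. 102.] world [ 0.3335 -0.1906] yaw -52.5 | bay mm [-296.1 -233.5] ang -51.0 179
spray_can 0.88 [0.704 0.24  0.003]
screw_jar 0.64 [ 0.602  0.241 -0.004]
tape_roll 0.58 [ 0.61  -0.179  0.001]
screwdriver 0.7 [ 0.7   -0.07  -0.004]
offcut 0.82 [ 0.396  0.451 -0.002]
paint_can 0.93 [ 0.652  0.461 -0.002]
bay 0.93 [ 0.637  0.036 -0.002]
```

View pics/top19.png

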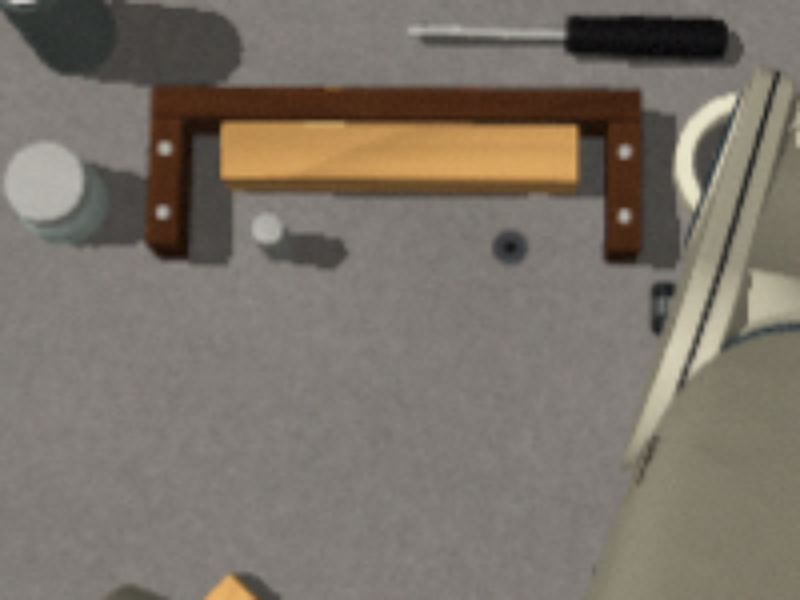

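View pics/side19.png

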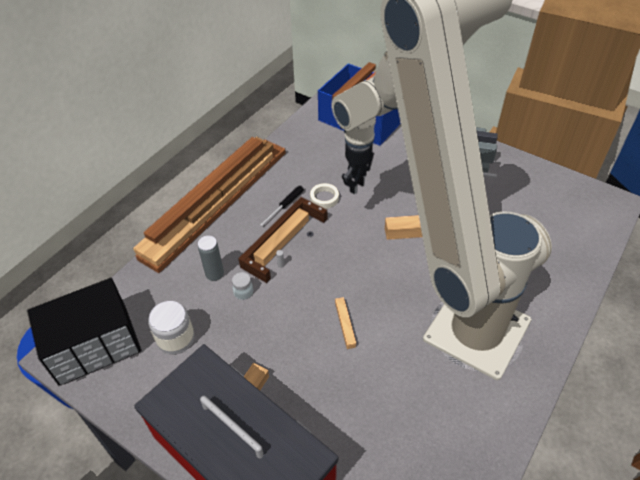

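The timber lies flat against the back board: x −18 mm, y −4 mm, angle about 0.5°. In the top crop it spans (220–578, 122–190), behind the post at (267,229).

```bash
python3 -c "from rig import ticket; print(ticket.sign_off())"
```

```text
the job is handed in; nothing more can be done
None
```

The 220 mm timber is in the bay, behind the post and against the back board, and the job is handed in at about 24 s of the 72 s allowed.

**How it was done:** I swung the timber about 43° and pushed it endwise so its left end went in behind the post. I then pushed the right end in, with one small leftward push along the way, and pressed it flat against the board with both fingers. It was only pushed, never gripped or lifted.

**Last checks:**

| Check | Top camera | Side camera | Allowed |
|---|---|---|---|
| Middle in front of the board | 17.8 mm | 18.3 mm | 12 to 28 mm |
| Offset along the board | −4 mm | −4 mm | within 25 mm |
| Angle to the board | 0.5° | 0.5° | below 4.6° (0.08 rad) |

Contact with the board showed as about 6 N on the wrist.

**What went wrong or stayed unchecked:**
- **First push missed:** with the gripper fully open the fingertips sit higher than I expected, so they passed over the timber without moving it. I saw this in the picture and repeated the push with the fingers nearly shut and lower.
- **Other things on the bench:** I compared only the offcut and screwdriver with start positions in numbers, and both agree to a few mm. The spray can, jar, tape roll and paint can look unmoved in the pictures. The side camera did not report the mug, and I have only one late reading of it, from the top camera.

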